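Rack the specimen pots in reverse order

ROBOT

A 7-joint arm with a two-finger parallel gripper is mounted at the origin on the work surface. World frame = base frame: x ahead of the robot, y to its left, z up, the work surface at z = 0. Lengths are in m, angles in rad, forces in N, time in s.
With the tool pointing down it reaches from about 0.425 to 0.95 m from the base axis. Payload 16.7 kg.
Tool frame: the origin (TCP) lies on the mounting face of the last link; the fingertips stand 199 mm ahead of it and the grasp point (between the pads) lies env.tcp_to_grasp ahead of it (env.tcp_to_grasp is the distance from the TCP to the grasp point, in m); z points along the fingers, y is the direction in which the jaws open and shut (so a half turn about z gives the same grasp; the last joint's range is limited). The gripper opens to 94 mm and grips with 3 to 60 N. Pads are 16 mm wide; open, the fingers measure 119 mm over their backs; the gripper's body (75 mm by 177 mm) begins 78 mm behind the grasp point.
Start: joints at [-1.46, 0.426, 0.074, 1.606, -0.034, 1.111, -0.067], TCP at [0.173, 0.652, 0.405] pointing down, gripper open.
Joint ranges: [-2.85, 2.85], [-0.5, 2.14], [-1.23, 1.37], [0.21, 2.46], [-1.02, 4.16], [0.16, 2.05], [-2.73, 2.73]. Speed limits (rad/s): [1.89, 1.89, 2.39, 2.39, 3.01, 3.01, 3.01].

INTERFACE

Orientations are given as a rotation vector (axis times angle).
In Python, from plant import env, cams gives the robot as it stands. The module is installed in compiled form; this text tells all that it offers.
- The arm moves only by the shell command python3 -m jog 'ROWS' [OPENING] [FORCE]. ROWS is JSON, a list of rows, each a list of 2 entries, a list of its own where there are three numbers: the shift along the tool's x, y, z normalised to -1 to 1, where 1 is 3 cm, then the turn, a rotation vector about the tool's x, y, z normalised to -1 to 1, where 1 is 4 degrees. In form: [[[tx, ty, tz], [wx, wy, wz]], ...]. A call has 1 to 8 rows; each row shifts and turns the commanded pose from where the row before left it, along the tool's axes as they then stand; what a row does not reach is not made up. A row lasts 1/12 s, in which the tool goes at most 41.7 mm and 7.16 degrees, less where a joint would pass 70% of its speed; a pose out of reach is approached as far as the arm can. A call with a number of a shift or a turn outside -1 to 1 is refused whole. A call with a gripper value outside its range is refused whole. OPENING is the gripper's target within -1 to 1 (shut at 1, half-way at 0, fully open at -1), set as the call begins (- or left out, the last holds). The fingers move at their own pace and stop on an object; FORCE is the grip in N (left out, the last holds). Time passes only in rows, so rows that do not move let the fingers close. It gives the time, the measured TCP pose, the force and the opening at its end, in the units of the state.
- env.get_obs(): the state, without advancing time (a new reading comes with each control period).
- cams.capture(name): name is "scene" or "top"; returns a dict with "img" (400x640x3 uint8, red, green, blue), "camera_matrix" (3x3 intrinsics, pixels), "rvec" (rotation vector, rad) and "tvec" (3), from world to camera coordinates, as OpenCV has them. Camera axes: x right, y down, z forward; pixel columns grow to the right and rows downward; lengths in m; the calibration is good to about 2 mm. A picture is of the moment at which its call begins. There is no depth.
- env.job_done(): hands the job in, once; it reports no verdict.
Trained networks look in a picture, given as the dict that the camera call returned (one of the last four; its "shot" number tells which), for a name from the list of things; names that differ only in an ending like _2 or _b are one class to them, and where a whole thing is asked for, a point or a joint stands for the part that bears it (a point fixed in the world has none). Each returns a list of dicts, best first, with "confidence" (0 to 1); they miss things now and then, are a little off and sometimes report something else, mostly with a low value. They report only what shows in the picture. A call takes as long as a camera call. They do not tell look-alikes from the thing itself.
- cams.find_in(target, picture): "point" ([x, y, z] in m, in the coordinates of the camera as it stood for that picture, good to about 4 mm: the middle of the surface that is visible of it).
- cams.trace(target, picture): "region" (400x640 bool, what is visible of it).
- cams.place_of(target, picture): "point" ([x, y, z] in m, in the coordinates of the camera as it stood for that picture, good to about 4 mm: a listed point, or the origin of a listed thing).
The state is a dict: "time_s": time; "joint_positions": joint angles; "qd": joint speeds; "tau": joint torques, N m; "ee_pos": TCP position; "tool_rot": TCP orientation; "ft_force": force on the tool from outside, world axes, zero at the start; "ft_torque": the same for the moment, N m; "width": finger opening in m.
Only numpy, scipy, OpenCV 4.12 (cv2) and the standard library are available. Lean on these libraries where they do the work, as an engineer would, in place of code of your own. Each camera call takes 0.05 s, during which the arm holds its last target.

TASK

Move the four specimen pots from the coloured cups of the carrier tray into the white rack, one pot to a pocket, in reverse order: the pot that starts leftmost in its row ends rightmost in the white rack, the second from the left ends second from the right, and so on. Set each pot down gently, without dropping or tipping it, so that it stands upright on the floor of its pocket, and leave the amber bottle alone.

Things in the scene. Friction and masses are not known exactly. Their poses are not given: they have to be found in the camera images.
- rack: White receiving rack with grey pocket floors, fixed, empty: 68 x 254 mm. Origin: centre of its underside, on the table. y runs along the row, roughly to the robot's left (within 0.35 rad), x across it. Four pockets 54 x 54 mm inside, centres at x = 0, y = +93, +31, -31, -93 mm; floors 6 mm and wall tops 21 mm above the underside, walls 7 to 8 mm thick.
- cup_red: Red square open cup, fixed, holding the red-lidded pot at the start; one of four in a straight row, 62 mm apart, in any order, on a dark carrier tray with an aluminium edge. 60 x 60 mm outside, 16 mm high, walls and dark floor 3 mm. Origin: centre of its underside, 6 mm above the table. y runs along the row, roughly to the robot's left (within 0.35 rad).
- cup_yellow: Yellow square open cup, fixed, holding the yellow-lidded pot at the start; one of four in a straight row, 62 mm apart, in any order, on a dark carrier tray with an aluminium edge. 60 x 60 mm outside, 16 mm high, walls and dark floor 3 mm. Origin: centre of its underside, 6 mm above the table. y runs along the row, roughly to the robot's left (within 0.35 rad).
- cup_blue: Blue square open cup, fixed, holding the blue-lidded pot at the start; one of four in a straight row, 62 mm apart, in any order, on a dark carrier tray with an aluminium edge. 60 x 60 mm outside, 16 mm high, walls and dark floor 3 mm. Origin: centre of its underside, 6 mm above the table. y runs along the row, roughly to the robot's left (within 0.35 rad).
- cup_green: Green square open cup, fixed, holding the green-lidded pot at the start; one of four in a straight row, 62 mm apart, in any order, on a dark carrier tray with an aluminium edge. 60 x 60 mm outside, 16 mm high, walls and dark floor 3 mm. Origin: centre of its underside, 6 mm above the table. y runs along the row, roughly to the robot's left (within 0.35 rad).
- pot_red: Loose specimen pot with a red lid, 50 to 100 g, 66 mm high: clear body 36 mm in diameter with a white band, ribbed lid 40 mm in diameter from 46 mm above the underside to the top. Origin: centre of its underside; z up its axis. Starts upright in the red cup, up to 4 mm off-centre each way, underside 9 mm above the table.
- pot_yellow: Loose specimen pot with a yellow lid, 50 to 100 g, 66 mm high: clear body 36 mm in diameter with a white band, ribbed lid 40 mm in diameter from 46 mm above the underside to the top. Origin: centre of its underside; z up its axis. Starts upright in the yellow cup, up to 4 mm off-centre each way, underside 9 mm above the table.
- pot_blue: Loose specimen pot with a blue lid, 50 to 100 g, 66 mm high: clear body 36 mm in diameter with a white band, ribbed lid 40 mm in diameter from 46 mm above the underside to the top. Origin: centre of its underside; z up its axis. Starts upright in the blue cup, up to 4 mm off-centre each way, underside 9 mm above the table.
- pot_green: Loose specimen pot with a green lid, 50 to 100 g, 66 mm high: clear body 36 mm in diameter with a white band, ribbed lid 40 mm in diameter from 46 mm above the underside to the top. Origin: centre of its underside; z up its axis. Starts upright in the green cup, up to 4 mm off-centre each way, underside 9 mm above the table.
- bottle: Loose amber glass bottle with a white cap and a blank paper label, 60 mm in diameter, 135 mm tall, standing on the table beyond the racks. Origin: centre of its underside. To be left alone.
Not all that is in view belongs to the job. What is shaped like the pot_yellow but black is not meant. Leave any brown look-alike of the pot_blue alone.

How it is judged:
By the outcome, as a careful person would: the job done as asked, in the order asked, and still so for the second after the job is handed in, with the robot touching nothing.
It also fails if it takes over 104 s, if anything falls off the work surface, if the arm or the gripper's body presses on something with over 40 N, if the wrist force passes 120 N, or if a joint passes its speed limit or range.

## Working session

There is one attempt and no reset: what is moved stays moved. The work goes in short steps, Python scripts to look and compute and a shell command to move; the robot and the scene stay as the last step left them, time stands still between calls to the robot, and variables do not carry over. Pictures are saved under pics/ and viewed, and the job is handed in when it is done.

```bash
mkdir -p pics; python3 - <<'E'
from plant import env,cams
import cv2
o=env.get_obs(); print({k:o[k] for k in('time_s','ee_pos','tool_rot','width','ft_force')}, env.tcp_to_grasp)
for n in('scene','top'):
    p=cams.capture(n); cv2.imwrite(f'pics/{n}0.png',p['img'][:,:,::-1]); print(n,p['camera_matrix'],p['rvec'],p['tvec'],p['shot'])
E
```

```text
{'time_s': 0.0, 'ee_pos': array([0.173387  , 0.65216123, 0.40397134]), 'tool_rot': array([-4.07074197e-01, -3.11505366e+00,  2.04937884e-03]), 'width': 0.093816949764363, 'ft_force': array([ 0.16182079, -0.18853953,  0.11294638])} 0.1804
scene [[372.92019476   0.         327.0185975 ]
 [  0.         372.92019476 199.04733142]
 [  0.           0.           1.        ]] [ 1.07482644  2.20944335 -1.20701154] [ 0.38697776 -0.23266432  1.20284533] 1
top [[400.2276641    0.         314.39893066]
 [  0.         400.2276641  210.94282674]
 [  0.           0.           1.        ]] [ 1.93106371 -2.28894663  0.24067602] [0.08635389 0.58946165 0.83283692] 2
```

View pics/scene0.png

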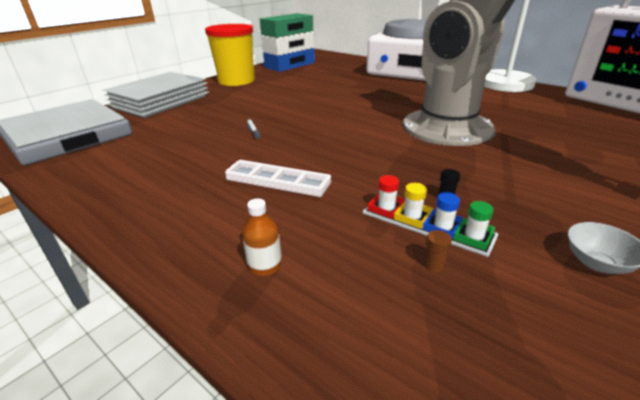

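View pics/top0.png

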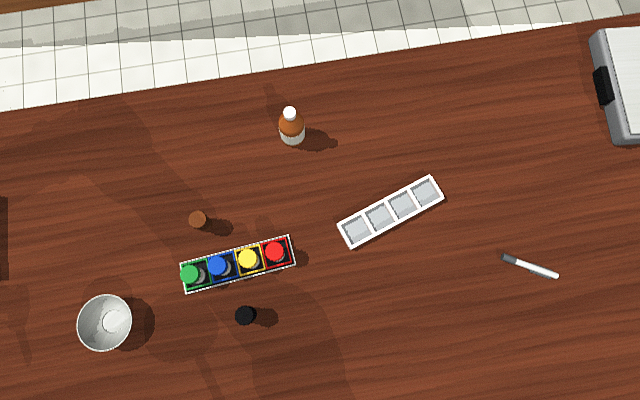

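The scene view shows the white rack at about (278,178) and the carrier at (430,215), with red, yellow, blue and green pots in that order. A black look-alike stands behind it and a brown one in front. In the top view the carrier is at (237,264), the rack at (390,212), the black look-alike at (245,315), the brown one at (198,219) and the bottle at (291,125).

```bash
cat > h.py <<'E'
import numpy as np, cv2
from plant import env,cams
def c2w(p,pt):
    R=cv2.Rodrigues(np.array(p['rvec'],float))[0]; return R.T@(np.array(pt)-np.ravel(p['tvec']))
def px2w(p,uv,z):
    R=cv2.Rodrigues(np.array(p['rvec'],float))[0]; t=np.ravel(p['tvec'])
    d=R.T@(np.linalg.inv(p['camera_matrix'])@np.array([uv[0],uv[1],1.])); c=-R.T@t
    return c+d*(z-c[2])/d[2]
def proj(p,X):
    return cv2.projectPoints(np.array(X,float).reshape(-1,3),np.array(p['rvec'],float),np.array(p['tvec'],float),p['camera_matrix'],None)[0].reshape(-1,2)
E
python3 - <<'E'
from h import *
np.set_printoptions(precision=4,suppress=True)
for n in('scene','top'):
    p=cams.capture(n); print(n, 'cam at',c2w(p,[0,0,0]))
    for t in ['rack','bottle']+[a+c for a in('cup_','pot_') for c in('red','yellow','blue','green')]:
        r=cams.place_of(t,p); print(t,[(round(float(q['confidence']),2),c2w(p,q['point'])) for q in r[:3]])
    im=p['img']; hsv=cv2.cvtColor(im,cv2.COLOR_RGB2HSV)
    for t in ['pot_red','pot_yellow','pot_blue','pot_green']:
        r=cams.trace(t,p)
        for q in r[:2]:
            ys,xs=np.nonzero(q['region']); print(t,round(float(q['confidence']),2),len(xs),xs.mean(),ys.mean(),xs.min(),xs.max(),ys.min(),ys.max())
    for q in cams.trace('rack',p)[:1]:
        m=q['region'].astype(np.uint8); c=max(cv2.findContours(m,0,2)[0],key=cv2.contourArea)
        print('rack',cv2.boxPoints(cv2.minAreaRect(c)).tolist(), m.sum())
E
```

```text
scene cam at [1.1239 0.4105 0.468 ]
rack [(0.96, array([ 0.5782, -0.1892,  0.0019]))]
bottle [(0.83, array([0.8079, 0.0105, 0.0012]))]
cup_red [(0.84, array([0.5245, 0.0916, 0.0079]))]
cup_yellow [(0.69, array([0.5176, 0.1475, 0.0076]))]
cup_blue [(0.67, array([0.5128, 0.2168, 0.0068]))]
cup_green [(0.86, array([0.5096, 0.2748, 0.0055]))]
pot_red [(0.63, array([0.5223, 0.0888, 0.0128]))]
pot_yellow [(0.98, array([0.5186, 0.1465, 0.01  ])), (0.7, array([0.3963, 0.172 , 0.0019]))]
pot_blue [(0.93, array([ 0.6252,  0.2472, -0.0011])), (0.8, array([0.5099, 0.2134, 0.0111]))]
pot_green [(0.83, array([0.5041, 0.2712, 0.0126])), (0.45, array([0.5195, 0.1475, 0.0081]))]
pot_red 0.56 531 387.8135593220339 192.17702448210923 379 397 176 209
pot_yellow 0.8 438 449.5821917808219 181.31050228310502 440 460 169 194
pot_yellow 0.61 609 414.69786535303774 201.06568144499178 405 426 185 219
pot_blue 0.87 890 437.2505617977528 250.20337078651684 425 451 230 272
pot_blue 0.72 704 446.4957386363636 210.5653409090909 435 459 193 230
pot_green 0.82 777 478.3822393822394 219.97297297297297 466 492 202 240

[... 739 characters left out ...]
0072])), (0.62, array([0.5047, 0.274 , 0.0098]))]
pot_green [(0.69, array([0.5039, 0.277 , 0.0083]))]
pot_red 0.59 277 274.85559566787003 251.01805054151623 266 284 242 260
pot_yellow 0.58 347 248.46109510086455 258.12680115273776 238 259 248 267
pot_yellow 0.54 337 245.2106824925816 314.7774480712166 235 256 306 324
pot_blue 0.58 352 218.91761363636363 265.5625 208 230 256 274
pot_blue 0.58 376 200.11968085106383 220.11702127659575 189 212 209 230
pot_green 0.55 406 191.8694581280788 273.8374384236453 180 205 264 283
rack [[334.78887939453125, 222.97923278808594], [431.12103271484375, 171.60206604003906], [445.43243408203125, 198.4359893798828], [349.10028076171875, 249.8131561279297]] 3212
```

```bash
python3 - <<'E'
import cv2
a=cv2.imread('pics/top0.png'); c=a[165:305,170:455]
cv2.imwrite('pics/topcrop.png',cv2.resize(c,(798,392),interpolation=cv2.INTER_CUBIC))
E
```

```text
(no output)
```

View pics/topcrop.png

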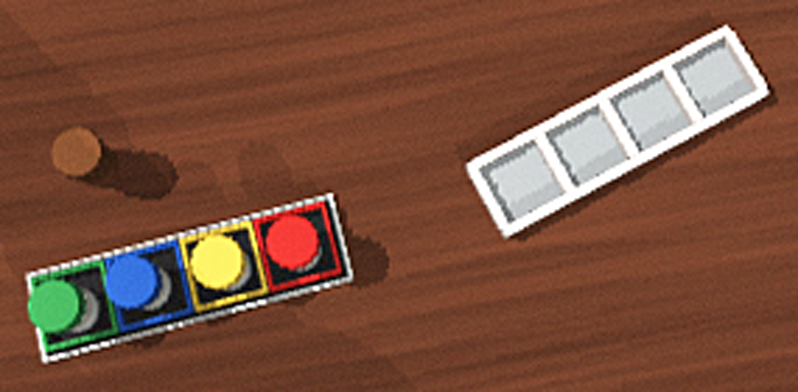

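The crop confirms the order from the robot's left: green, blue, yellow, red. So green goes to the rightmost pocket (-93), blue to -31, yellow to +31 and red to +93. Next I measure accurately.

```bash
cat > meas.py <<'E'
from h import *
from scipy.optimize import least_squares
np.set_printoptions(precision=4,suppress=True)
def lidmask(im,c):
    h=cv2.cvtColor(im,cv2.COLOR_RGB2HSV).astype(int); H,S,V=h[...,0],h[...,1],h[...,2]
    r={'red':((H<5)|(H>175))&(S>170)&(V>120),'yellow':(abs(H-26)<7)&(S>150)&(V>120),'blue':(abs(H-111)<9)&(S>150)&(V>90),'green':(abs(H-69)<14)&(S>130)&(V>60)}[c]
    return r.astype(np.uint8)
E
python3 - <<'E'
from meas import *
P={n:cams.capture(n) for n in('scene','top')}
p=P['top']
# rack via white mask
g=p['img'].astype(int); m=((g.min(2)>215)).astype(np.uint8); m[:160]=0; m[:, :320]=0; m[:,460:]=0; m[260:]=0
cs=cv2.findContours(m,cv2.RETR_EXTERNAL,2)[0]; c=max(cs,key=cv2.contourArea)
b=cv2.boxPoints(cv2.minAreaRect(c)); W=np.array([px2w(p,q,0.021) for q in b]); print('corners',b.tolist()); print(W, 'ctr',W.mean(0), [np.linalg.norm(W[i]-W[(i+1)%4]) for i in range(4)])
L=W[np.argsort(W[:,1])]; d=L[2:].mean(0)-L[:2].mean(0); print('yaw of y axis', np.arctan2(-d[0],d[1]))
# cups: minAreaRect of colour union of tray cups at z=.022
u=sum(lidmask(p['img'],c) for c in('red','yellow','blue','green')).clip(0,1); 
uu=np.zeros_like(u); uu[225:300,170:305]=u[225:300,170:305]
cv2.imwrite('pics/u.png',cv2.resize(uu[225:300,170:305]*255,(540,300)))
for c in('red','yellow','blue','green'):
  for n in P:
    p=P[n]; m=lidmask(p['img'],c)
    t=max((cv2.contourArea(k),i) for i,k in enumerate(cv2.findContours(m,0,2)[0]))
    k=cv2.findContours(m,0,2)[0][t[1]]; 
    kk=np.zeros_like(m); cv2.drawContours(kk,[k],-1,1,-1)
    if n=='top': 
        kk=cv2.morphologyEx(kk,cv2.MORPH_OPEN,cv2.getStructuringElement(2,(9,9)))
        k=max(cv2.findContours(kk,0,2)[0],key=cv2.contourArea)
        (x,y),r=cv2.minEnclosingCircle(k); print(c,n,(x,y),r,px2w(p,(x,y),.075))
E
```

```text
corners [[335.527587890625, 223.40826416015625], [430.76153564453125, 172.12844848632812], [444.79364013671875, 198.18807983398438], [349.5596923828125, 249.4678955078125]]
[[ 0.5668 -0.059   0.021 ]
 [ 0.651  -0.3058  0.021 ]
 [ 0.5828 -0.3238  0.021 ]
 [ 0.5016 -0.0799  0.021 ]] ctr [ 0.5756 -0.1921  0.021 ] [np.float64(0.2607576431399689), np.float64(0.07049979287300419), np.float64(0.257053276729346), np.float64(0.06847159873954295)]
yaw of y axis 0.325196882726652
red top (275.5, 252.5) 16.507673263549805 [0.5167 0.0844 0.075 ]
yellow top (245.0, 257.5) 11.715475082397461 [0.5171 0.1507 0.075 ]
blue top (222.5, 267.0) 16.919023513793945 [0.5051 0.2009 0.075 ]
green top (189.42857360839844, 272.5) 10.657327651977539 [0.5054 0.272  0.075 ]
```

View pics/u.png

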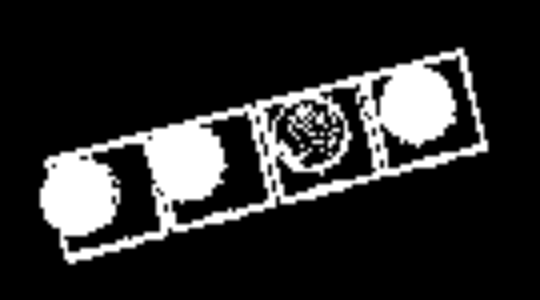

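```bash
cat > fit.py <<'E'
from meas import *
from scipy.optimize import minimize
def hullmask(p,X,ss=4):
    q=proj(p,X); h=cv2.convexHull((q*16).round().astype(np.int32))
    m=np.zeros((400,640),np.uint8); cv2.fillConvexPoly(m,h,255,cv2.LINE_AA,4); return m/255.
def fit(views,model,x0,step):
    def cost(x):
        s=0
        for p,m,w in views:
            k=hullmask(p,model(x)); s+=w*(1-np.minimum(k,m).sum()/np.maximum(k,m).sum())
        return s
    sx=[x0]+[np.array(x0)+np.eye(len(x0))[i]*step[i] for i in range(len(x0))]
    r=minimize(cost,x0,method='Nelder-Mead',options=dict(initial_simplex=sx,xatol=1e-5,fatol=1e-6)); return r.x,r.fun
def box(x,hx,hy,z0,z1):
    c,s=np.cos(x[2]),np.sin(x[2])
    return [(x[0]+c*a-s*b,x[1]+s*a+c*b,z) for a in(-hx,hx) for b in(-hy,hy) for z in(z0,z1)]
def cyl(x,r,z0,z1):
    t=np.linspace(0,2*np.pi,36,False)
    return [(x[0]+r*np.cos(a),x[1]+r*np.sin(a),z) for a in t for z in(z0,z1)]
def lm(im,c):
    h=cv2.cvtColor(im,cv2.COLOR_RGB2HSV).astype(int); H,S,V=h[...,0],h[...,1],h[...,2]
    r={'red':((H<8)|(H>172))&(S>180)&(V>110),'yellow':(abs(H-26)<9)&(S>110)&(V>90),'blue':(abs(H-111)<12)&(S>130)&(V>70),'green':(abs(H-69)<18)&(S>110)&(V>50)}[c].astype(np.uint8)
    k=np.zeros_like(r)
    return r
def lidfit(P,c,xy,z0=.055,z1=.075,names=('scene','top')):
    out={}; V=[]
    for n in names:
        p=P[n]; m=lm(p['img'],c); q=proj(p,(xy[0],xy[1],(z0+z1)/2))[0]
        roi=np.zeros_like(m); cv2.circle(roi,(int(q[0]),int(q[1])),17,1,-1)
        m=cv2.morphologyEx(m&roi,cv2.MORPH_OPEN,np.ones((5,5),np.uint8))
        m=cv2.morphologyEx(m,cv2.MORPH_CLOSE,np.ones((3,3),np.uint8)).astype(float)
        V.append((p,m,1.)); out[n]=fit([V[-1]],lambda x:cyl(x,.020,z0,z1),np.array(xy),(.004,.004))
    out['both']=fit(V,lambda x:cyl(x,.020,z0,z1),np.array(xy),(.004,.004)); return out
E
python3 - <<'E'
from fit import *
P={n:cams.capture(n) for n in('scene','top')}
V=[];O={}
for n in P:
    p=P[n]; g=p['img'].astype(int); roi=hullmask(p,box((.577,-.191,.325),.05,.145,-.0,.03))>0
    m=((g[...,2]>110)&(g.max(2)-g.min(2)<70)&roi).astype(np.uint8); 
    c=max(cv2.findContours(m,0,2)[0],key=cv2.contourArea); k=np.zeros_like(m); cv2.drawContours(k,[c],-1,1,-1)
    V.append((p,k.astype(float),1.)); print('rack',n,fit([V[-1]],lambda x:box(x,.034,.127,0,.021),np.array((.577,-.191,.325)),(.005,.005,.03)))
print('rack both',fit(V,lambda x:box(x,.034,.127,0,.021),np.array((.577,-.191,.325)),(.005,.005,.03)))
for c,xy in zip(('red','yellow','blue','green'),((.52,.088),(.518,.149),(.511,.212),(.504,.275))):
    print(c,{k:(v[0].round(4),round(v[1],3)) for k,v in lidfit(P,c,xy).items()})
E
```

```text
rack scene (array([ 0.5747, -0.195 ,  0.3228]), np.float64(0.02865466980975473))
rack top (array([ 0.5765, -0.1924,  0.3248]), np.float64(0.03110096190348266))
rack both (array([ 0.5758, -0.1933,  0.3252]), np.float64(0.079525624800597))
red {'scene': (array([0.5161, 0.0834]), np.float64(0.128)), 'top': (array([0.5231, 0.0891]), np.float64(0.121)), 'both': (array([0.5218, 0.087 ]), np.float64(0.377))}
yellow {'scene': (array([0.5131, 0.1449]), np.float64(0.082)), 'top': (array([0.5171, 0.1486]), np.float64(0.098)), 'both': (array([0.5165, 0.147 ]), np.float64(0.277))}
blue {'scene': (array([0.5068, 0.2113]), np.float64(0.142)), 'top': (array([0.5136, 0.2153]), np.float64(0.122)), 'both': (array([0.5125, 0.2132]), np.float64(0.338))}
green {'scene': (array([0.4996, 0.2723]), np.float64(0.191)), 'top': (array([0.5044, 0.2754]), np.float64(0.158)), 'both': (array([0.5044, 0.2741]), np.float64(0.366))}
```

```bash
cat > d.py <<'E'
import sys
from h import *
from scipy.spatial.transform import Rotation as Ro
np.set_printoptions(precision=3,suppress=True)
T={'green':(.503,.274,.09),'blue':(.511,.2135,.09),'yellow':(.5155,.147,.09),'red':(.520,.0865,.09)}
rk=np.array((.5758,-.1932)); a=.325
for c,y in zip(('green','blue','yellow','red'),(-.093,-.031,.031,.093)): T['p'+c]=(rk[0]-np.sin(a)*y,rk[1]+np.cos(a)*y,a)
def go(name,z):
    x,y,w=T[name]; o=env.get_obs(); R=Ro.from_rotvec(o['tool_rot'])
    yd=np.array([np.cos(w),np.sin(w),0]); zd=np.array([0,0,-1.]); G=Ro.from_matrix(np.array([np.cross(yd,zd),yd,zd]).T)
    tcp=np.array([x,y,z+env.tcp_to_grasp])
    dr=(R.inv()*G).as_rotvec(); dp=R.inv().apply(tcp-o['ee_pos']); dpG=G.inv().apply(tcp-o['ee_pos'])
    print('target grasp',np.array([x,y,z]),'now grasp',o['ee_pos']+R.apply([0,0,env.tcp_to_grasp]),'t',round(o['time_s'],2),'w',round(o['width'],4),'F',o['ft_force'])
    print('turn units',dr/np.deg2rad(4),'shift units now-frame',dp/.03,'after turn',dpG/.03, 'q',o['joint_positions'])
if __name__=='__main__': go(sys.argv[1],float(sys.argv[2]))
E
python3 d.py green .17
```

```text
target grasp [0.503 0.274 0.17 ] now grasp [0.173 0.652 0.224] t 1.9 w 0.0942 F [-0.095  0.155 -0.436]
turn units [-0.001 -0.    17.489] shift units now-frame [-13.857  -9.364   1.809] after turn [-13.547   9.808   1.809] q [-1.46   0.426  0.074  1.606 -0.034  1.111 -0.067]
```

```bash
R='x'; python3 -m jog '[[[0,0,0],[0,0,1]],[[0,0,0],[0,0,1]],[[0,0,0],[0,0,1]],[[0,0,0],[0,0,1]],[[0,0,0],[0,0,1]],[[0,0,0],[0,0,1]],[[0,0,0],[0,0,1]],[[0,0,0],[0,0,1]]]' -1 20; python3 -m jog '[[[0,0,0],[0,0,1]],[[0,0,0],[0,0,1]],[[0,0,0],[0,0,1]],[[0,0,0],[0,0,1]],[[0,0,0],[0,0,1]],[[0,0,0],[0,0,1]],[[0,0,0],[0,0,1]],[[0,0,0],[0,0,1]]]'; python3 -m jog '[[[0,0,0],[0,0,1]],[[0,0,0],[0,0,0.5]],[[0,0,0],[0,0,0]]]'; python3 d.py green .17
```

```text
time_s: 2.57
ee_pos: [0.1734, 0.6523, 0.4047]
tool_rot: [-1.255, -2.88, 0.0]
ft_force: [0.1, -0.2, 0.4]
width: 0.0941
time_s: 3.23
ee_pos: [0.1734, 0.6523, 0.4047]
tool_rot: [-2.0, -2.423, 0.0]
ft_force: [-0.3, -1.0, -0.0]
width: 0.0939
time_s: 3.48
ee_pos: [0.1733, 0.6524, 0.4047]
tool_rot: [2.122, 2.316, -0.0]
ft_force: [0.3, -0.0, 0.2]
width: 0.0939
target grasp [0.503 0.274 0.17 ] now grasp [0.173 0.652 0.224] t 3.48 w 0.0939 F [ 0.256 -0.047  0.201]
turn units [ 0.     0.001 -0.036] shift units now-frame [-13.524   9.847   1.81 ] after turn [-13.549   9.812   1.808] q [-1.645  0.44   0.328  1.618 -0.154  1.109 -1.19 ]
```

```bash
python3 -m jog '[[[-0.9,0.65,0],[0,0,0]],[[-0.9,0.65,0],[0,0,0]],[[-0.9,0.65,0],[0,0,0]],[[-0.9,0.65,0],[0,0,0]],[[-0.9,0.65,0],[0,0,0]],[[-0.9,0.65,0],[0,0,0]],[[-0.9,0.65,0],[0,0,0]],[[-0.9,0.65,0],[0,0,0]]]'; python3 -m jog '[[[-0.9,0.65,0.2],[0,0,0]],[[-0.9,0.65,0.3],[0,0,0]],[[-0.9,0.65,0.3],[0,0,0]],[[-0.9,0.65,0.3],[0,0,0]],[[-0.9,0.65,0.3],[0,0,0]],[[-0.9,0.65,0.3],[0,0,0]],[[-0.9,0.65,0.1],[0,0,0]],[[0,0.1,0],[0,0,0]]]'; python3 -m jog '[[[0,0,0],[0,0,0]],[[0,0,0],[0,0,0]]]'; python3 d.py green .065
python3 - <<'E'
from h import *
for n in('scene','top'):
    p=cams.capture(n); cv2.imwrite(f'pics/{n}1.png',p['img'][:,:,::-1])
E
```

```text
time_s: 4.15
ee_pos: [0.3489, 0.4497, 0.4049]
tool_rot: [-2.118, -2.32, -0.001]
ft_force: [0.0, 0.4, 0.5]
width: 0.0943
time_s: 4.82
ee_pos: [0.5069, 0.2697, 0.3503]
tool_rot: [2.125, 2.311, -0.002]
ft_force: [-1.6, -1.0, 0.3]
width: 0.094
time_s: 4.98
ee_pos: [0.5037, 0.2756, 0.3507]
tool_rot: [-2.119, -2.319, -0.0]
ft_force: [-0.3, -0.5, -0.1]
width: 0.0937
target grasp [0.503 0.274 0.065] now grasp [0.504 0.276 0.17 ] t 4.98 w 0.0937 F [-0.322 -0.472 -0.15 ]
turn units [-0.002 -0.003 -0.   ] shift units now-frame [-0.053 -0.027  3.51 ] after turn [-0.052 -0.027  3.51 ] q [-1.01   0.346  0.493  1.912 -0.202  0.932 -0.331]
```

View pics/scene1.png

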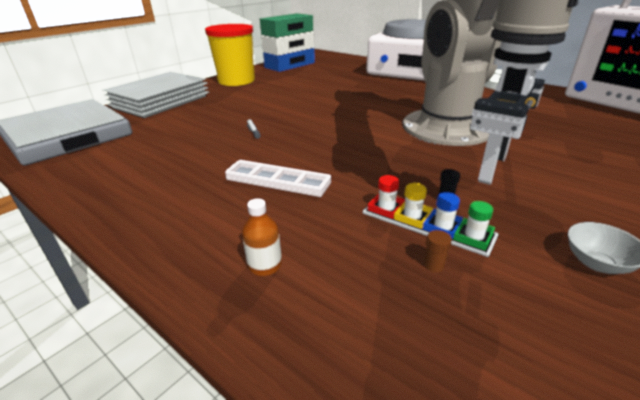

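View pics/top1.png

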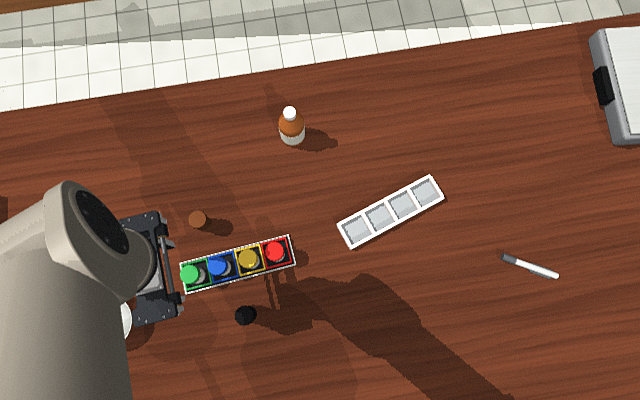

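```bash
python3 - <<'E'
from h import *
for n in('scene','top'):
    p=cams.capture(n); print(n,proj(p,[(.557,.281,.151),(.45,.271,.151),(.504,.275,.151),(.503,.274,.075)]))
E
python3 -m jog '[[[0,0,0.6],[0,0,0]],[[-0.05,0,0.9],[0,0,0]],[[0,0,0.5],[0,0,0]],[[0,0,0],[0,0,0]],[[0,0,0],[0,0,0]]]'
python3 - <<'E'
from h import *
p=cams.capture('scene'); c=p['img'][120:270,370:560,::-1]; cv2.imwrite('pics/s2.png',cv2.resize(c,(760,600),interpolation=2))
E
```

```text
scene [[484.18234353 184.43958435]
 [499.0934103  158.88960799]
 [491.3869592  170.87001021]
 [481.74738557 206.5866849 ]]
top [[170.37853973 245.00355226]
 [180.7956762  298.77670228]
 [176.00131142 271.17226273]
 [188.61465677 273.77588037]]
time_s: 5.6
ee_pos: [0.5036, 0.2742, 0.2906]
tool_rot: [-2.119, -2.319, 0.002]
ft_force: [0.1, 0.2, 1.1]
width: 0.0942
```

View pics/s2.png

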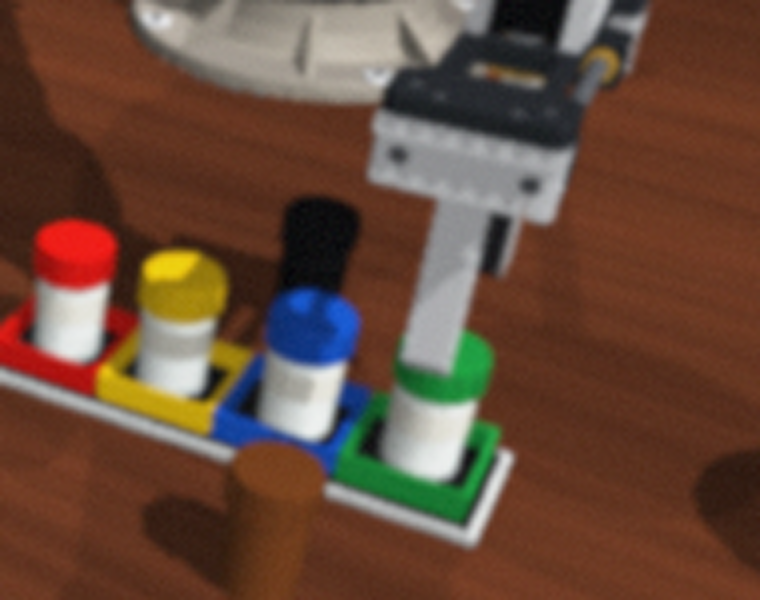

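```bash
python3 - <<'E'
from h import *
p=cams.capture('scene')
c,s=np.cos(.09),np.sin(.09)
B=np.array([.5036,.2742,.0916])
for b in(-.008,.008): print(proj(p,B+[.0595*c-s*b,.0595*s+c*b,0]))
R=proj(p,[(.563,.28,.0916),(.568,.28,.0916),(.563,.285,.0916)]);print(R)
E
```

```text
[[469.9455427  213.89080125]]
[[479.46410035 216.7928502 ]]
[[474.90837291 215.46482587]
 [473.83522358 216.82419483]
 [477.81296647 216.50266931]]
```

```bash
python3 -m jog '[[[0,0,0.5],[0,0,0]],[[0,0,0.5],[0,0,0]],[[0,0,0.3],[0,0,0]],[[0,0,0.2],[0,0,0]],[[0,0,0],[0,0,0]],[[0,0,0],[0,0,0]]]' -0.3; python3 d.py green .065
python3 - <<'E'
from h import *
p=cams.capture('scene'); c=p['img'][120:270,370:560,::-1]; cv2.imwrite('pics/s3.png',cv2.resize(c,(760,600),interpolation=2))
E
```

```text
time_s: 6.2
ee_pos: [0.5041, 0.2738, 0.2461]
tool_rot: [2.12, 2.318, 0.0]
ft_force: [0.3, 0.0, 0.1]
width: 0.0617
target grasp [0.503 0.274 0.065] now grasp [0.504 0.274 0.066] t 6.2 w 0.0617 F [0.25  0.033 0.078]
turn units [ 0.003 -0.002 -0.013] shift units now-frame [ 0.01  -0.038  0.025] after turn [ 0.01  -0.038  0.025] q [-0.946  0.489  0.429  1.984 -0.298  0.729 -0.248]
```

View pics/s3.png

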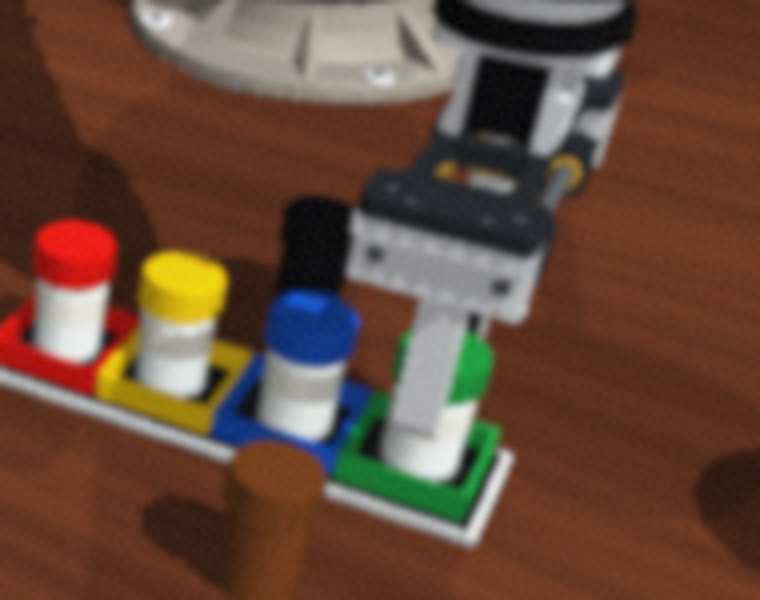

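```bash
python3 -m jog '[[[0,0,0],[0,0,0]],[[0,0,0],[0,0,0]],[[0,0,0],[0,0,0]],[[0,0,0],[0,0,0]],[[0,0,0],[0,0,0]],[[0,0,0],[0,0,0]]]' 1 20; python3 -m jog '[[[0,0,-0.1],[0,0,0]],[[0,0,-0.3],[0,0,0]],[[0,0,-0.6],[0,0,0]],[[0,0,-0.9],[0,0,0]],[[0,0,-1],[0,0,0]],[[0,0,-0.6],[0,0,0]],[[0,0,0],[0,0,0]]]'; python3 d.py pgreen .17
python3 - <<'E'
from h import *
p=cams.capture('scene'); c=p['img'][120:270,370:560,::-1]; cv2.imwrite('pics/s4.png',cv2.resize(c,(760,600),interpolation=2))
E
```

```text
time_s: 6.75
ee_pos: [0.504, 0.2738, 0.2459]
tool_rot: [-2.12, -2.318, -0.0]
ft_force: [-0.6, -0.9, 4.9]
width: 0.0398
time_s: 7.33
ee_pos: [0.5049, 0.2738, 0.3551]
tool_rot: [2.12, 2.317, 0.009]
ft_force: [0.2, 0.4, -0.6]
width: 0.0391
target grasp [ 0.605 -0.281  0.17 ] now grasp [0.506 0.274 0.175] t 7.33 w 0.0391 F [ 0.169  0.441 -0.636]
turn units [ 0.069 -0.038 -3.385] shift units now-frame [-18.729   1.7     0.102] after turn [-18.607  -2.731   0.155] q [-1.013  0.34   0.5    1.91  -0.202  0.935 -0.328]
```

View pics/s4.png

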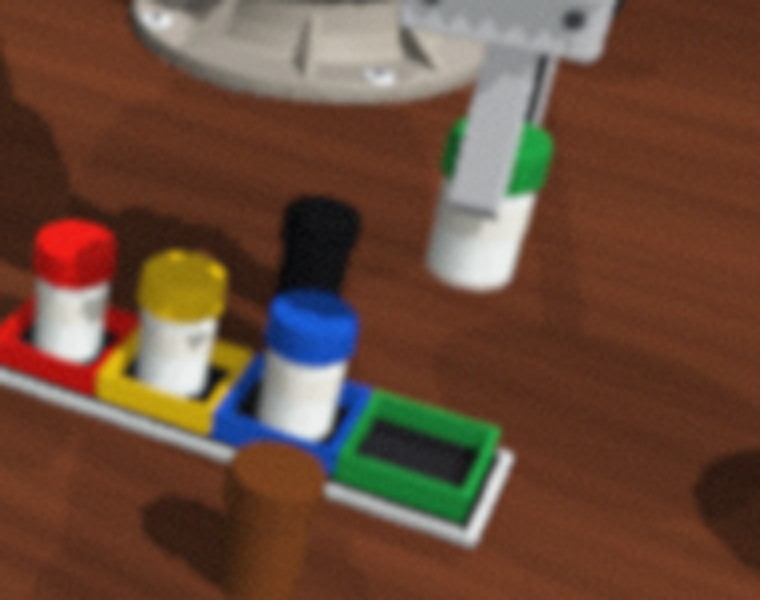

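```bash
python3 -m jog '[[[0,0,-0.3],[0,0,-0.8]],[[0,0,-0.2],[0,0,-0.9]],[[0,0,0],[0,0,-0.9]],[[0,0,0],[0,0,-0.8]],[[-0.3,0,0],[0,0,0]],[[-0.7,-0.1,0],[0,0,0]],[[-0.9,-0.1,0],[0,0,0]],[[-0.9,-0.15,0],[0,0,0]]]'; python3 -m jog '[[[-0.9,-0.15,0],[0,0,0]],[[-0.9,-0.15,0],[0,0,0]],[[-0.9,-0.15,0],[0,0,0]],[[-0.9,-0.15,0],[0,0,0]],[[-0.9,-0.15,0],[0,0,0]],[[-0.9,-0.15,0],[0,0,0]],[[-0.9,-0.15,0],[0,0,0]],[[-0.9,-0.15,0],[0,0,0]]]'; python3 -m jog '[[[-0.9,-0.15,0],[0,0,0]],[[-0.9,-0.15,0],[0,0,0]],[[-0.9,-0.15,0],[0,0,0]],[[-0.9,-0.15,0],[0,0,0]],[[-0.9,-0.15,0],[0,0,0]],[[-0.9,-0.15,0],[0,0,0]],[[-0.9,-0.15,0],[0,0,0]],[[-0.9,-0.15,0],[0,0,0]]]'; python3 -m jog '[[[0,0,0],[0,0,0]],[[0,0,0],[0,0,0]]]';python3 d.py pgreen .065
```

```text
time_s: 8.05
ee_pos: [0.521, 0.1895, 0.365]
tool_rot: [-1.832, -2.552, 0.002]
ft_force: [0.8, 0.1, 0.1]
width: 0.0394
time_s: 8.72
ee_pos: [0.5558, -0.0274, 0.3652]
tool_rot: [-1.834, -2.55, 0.001]
ft_force: [-0.2, 0.4, -0.6]
width: 0.0394
time_s: 9.38
ee_pos: [0.5908, -0.2434, 0.365]
tool_rot: [-1.834, -2.55, 0.001]
ft_force: [-0.3, -0.2, -0.4]
width: 0.0392
time_s: 9.55
ee_pos: [0.5905, -0.2436, 0.3649]
tool_rot: [-1.837, -2.548, 0.002]
ft_force: [0.7, -0.3, -1.6]
width: 0.0394
target grasp [ 0.605 -0.281  0.065] now grasp [ 0.59  -0.244  0.185] t 9.55 w 0.0394 F [ 0.674 -0.29  -1.594]
turn units [-0.024  0.003 -0.049] shift units now-frame [-1.35   0.085  3.984] after turn [-1.351  0.073  3.984] q [-0.153  0.459  0.598  1.756 -0.295  1.019  0.875]
```

```bash
python3 -m jog '[[[-0.7,0,0],[0,0,0]],[[-0.65,0.1,0.2],[0,0,0]],[[0,0,0.7],[0,0,0]],[[0,0,0.9],[0,0,0]],[[0,0,0.8],[0,0,0]],[[0,0,0.4],[0,0,0]],[[0,0,0],[0,0,0]],[[0,0,0],[0,0,0]]]'; python3 d.py pgreen .0625
python3 - <<'E'
from h import *
p=cams.capture('scene'); c=p['img'][100:220,200:390,::-1]; cv2.imwrite('pics/s5.png',cv2.resize(c,(760,480),interpolation=2))
p=cams.capture('top'); c=p['img'][140:280,320:510,::-1]; cv2.imwrite('pics/t5.png',cv2.resize(c,(760,560),interpolation=2))
E
```

```text
time_s: 10.22
ee_pos: [0.6072, -0.2785, 0.2758]
tool_rot: [-1.83, -2.552, 0.001]
ft_force: [0.2, 0.1, -0.3]
width: 0.0395
target grasp [ 0.605 -0.281  0.062] now grasp [ 0.607 -0.278  0.095] t 10.22 w 0.0395 F [ 0.244  0.08  -0.314]
turn units [-0.011 -0.005  0.022] shift units now-frame [-0.073 -0.085  1.098] after turn [-0.072 -0.085  1.098] q [-0.05   0.604  0.539  1.75  -0.382  0.895  0.981]
```

View pics/s5.png

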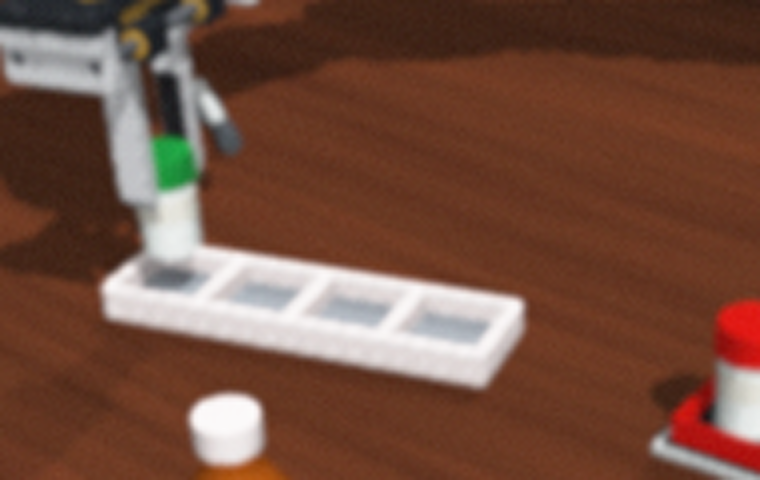

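View pics/t5.png

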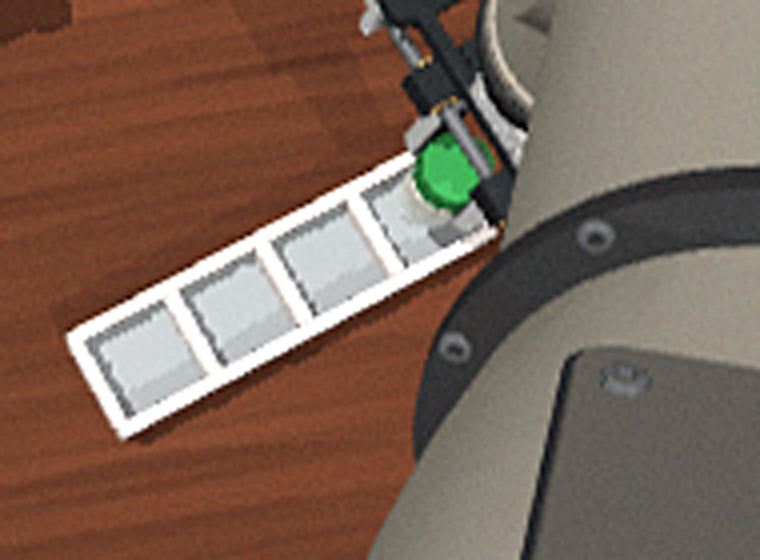

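```bash
python3 -m jog '[[[-0.05,-0.05,0.4],[0,0,0]],[[0,0,0.35],[0,0,0]],[[0,0,0.15],[0,0,0]],[[0,0,0.05],[0,0,0]],[[0,0,0],[0,0,0]],[[0,0,0],[0,0,0]]]'; python3 d.py pgreen .0625
python3 - <<'E'
from fit import *
p=cams.capture('top'); print(px2w(p,(433,183),.105), proj(p,(.605,-.281,.077)))
cv2.imwrite('pics/t6.png',cv2.resize(p['img'][140:280,320:510,::-1],(760,560),interpolation=2))
E
python3 -m jog '[[[0,0,0.05],[0,0,0]],[[0,0,0],[0,0,0]]]'
```

```text
time_s: 10.82
ee_pos: [0.6063, -0.2808, 0.2472]
tool_rot: [-1.831, -2.553, 0.0]
ft_force: [0.3, -0.4, -0.4]
width: 0.0391
target grasp [ 0.605 -0.281  0.062] now grasp [ 0.606 -0.281  0.067] t 10.82 w 0.0391 F [ 0.259 -0.366 -0.382]
turn units [-0.002  0.001  0.021] shift units now-frame [-0.008 -0.03   0.144] after turn [-0.008 -0.03   0.144] q [-0.031  0.638  0.518  1.764 -0.404  0.848  1.001]
[ 0.6043 -0.2755  0.105 ] [[431.6991 185.7713]]
time_s: 11.03
ee_pos: [0.6063, -0.2807, 0.2458]
tool_rot: [1.831, 2.553, 0.0]
ft_force: [-1.2, -0.3, -1.1]
width: 0.0392
```

View pics/t6.png

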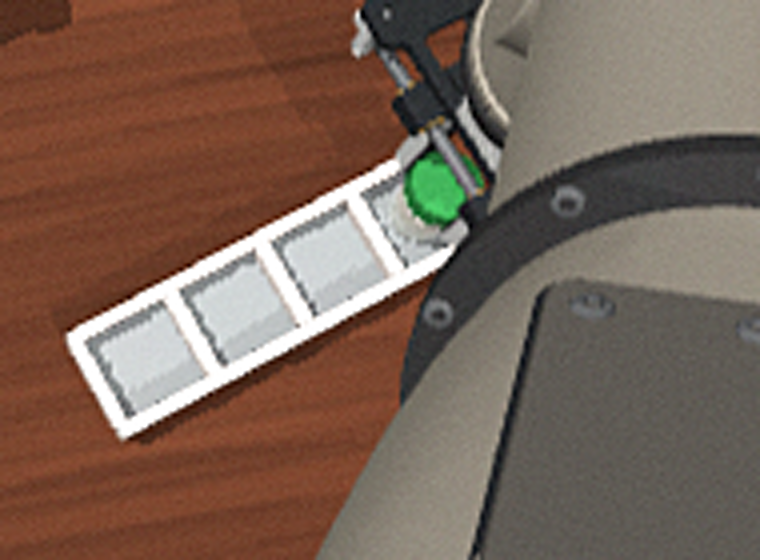

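```bash
python3 -m jog '[[[-0.12,0,0],[0,0,0]],[[0,0,0.04],[0,0,0]],[[0,0,0.04],[0,0,0]],[[0,0,0],[0,0,0]],[[0,0,0],[0,0,0]]]'
python3 -m jog '[[[0,0,0.03],[0,0,0]],[[0,0,0],[0,0,0]]]'
```

```text
time_s: 11.45
ee_pos: [0.6073, -0.2842, 0.2432]
tool_rot: [-1.831, -2.553, 0.0]
ft_force: [0.8, 0.2, 0.5]
width: 0.0396
time_s: 11.62
ee_pos: [0.6074, -0.2843, 0.2427]
tool_rot: [1.831, 2.553, 0.0]
ft_force: [-0.1, 0.5, 3.3]
width: 0.0392
```

```bash
python3 -m jog '[[[0,0,0],[0,0,0]],[[0,0,0],[0,0,0]],[[0,0,0],[0,0,0]],[[0,0,0],[0,0,0]],[[0,0,-0.3],[0,0,0]],[[0,0,-0.6],[0,0,0]],[[0,0,-0.9],[0,0,0]],[[0,0,-0.9],[0,0,0]]]' -0.4; python3 -m jog '[[[0,0,-0.9],[0,0,0]],[[0,0,0],[0,0,0]]]'
python3 - <<'E'
from h import *
p=cams.capture('scene'); c=p['img'][100:220,200:390,::-1]; cv2.imwrite('pics/s7.png',cv2.resize(c,(760,480),interpolation=2))
p=cams.capture('top'); c=p['img'][140:280,320:510,::-1]; cv2.imwrite('pics/t7.png',cv2.resize(c,(760,560),interpolation=2))
E
python3 d.py blue .17
```

```text
time_s: 12.28
ee_pos: [0.6071, -0.2841, 0.3245]
tool_rot: [-1.831, -2.552, 0.001]
ft_force: [-0.0, 0.5, 0.4]
width: 0.0659
time_s: 12.45
ee_pos: [0.6081, -0.2852, 0.3563]
tool_rot: [1.828, 2.547, 0.003]
ft_force: [0.3, 0.2, -0.6]
width: 0.0656
target grasp [0.511 0.213 0.17 ] now grasp [ 0.608 -0.284  0.172] t 12.55 w 0.0655 F [-0.121  0.414 -0.874]
turn units [0.032 0.014 3.389] shift units now-frame [16.747  2.277  0.039] after turn [16.814 -1.712  0.054] q [-0.075  0.524  0.585  1.691 -0.33   1.024  0.948]
```

View pics/s7.png

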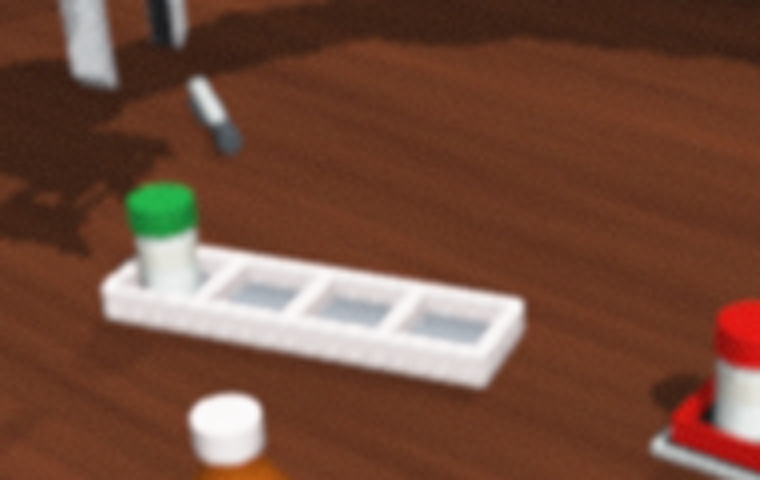

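View pics/t7.png

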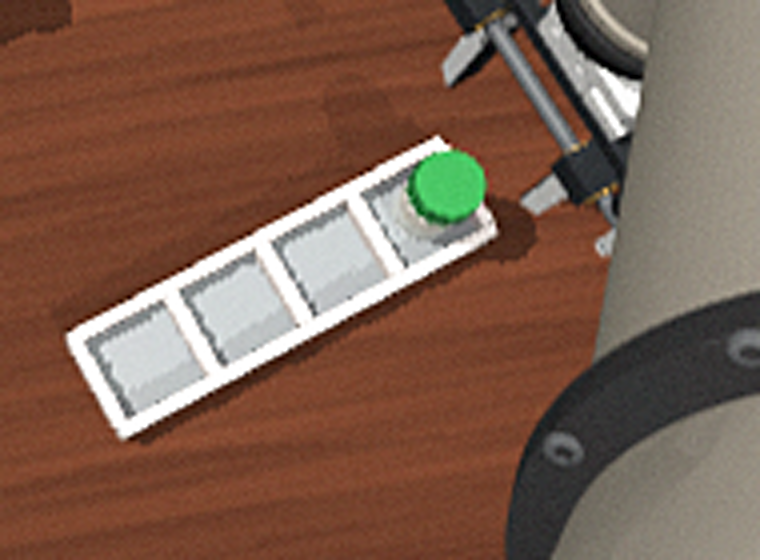

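Green stands upright in the rightmost pocket, with its lid at top-image (432,187). I'll refit its lid for camera bias, then go for blue.

```bash
python3 - <<'E'
from fit import *
P={n:cams.capture(n) for n in('scene','top')}
print({k:v[0].round(4) for k,v in lidfit(P,'green',(.606,-.283),.052,.072).items()}, 'released at', (.6074,-.2843))
E
python3 -m jog '[[[0.5,0,-0.2],[0,0,0.8]],[[0.8,0,0],[0,0,0.8]],[[0.9,0,0],[0,0,0.9]],[[0.9,0,0],[0,0,0.9]],[[0.9,-0.1,0],[0,0,0]],[[0.9,-0.1,0],[0,0,0]],[[0.9,-0.1,0],[0,0,0]],[[0.9,-0.1,0],[0,0,0]]]'; python3 -m jog '[[[0.9,-0.1,0],[0,0,0]],[[0.9,-0.1,0],[0,0,0]],[[0.9,-0.1,0],[0,0,0]],[[0.9,-0.1,0],[0,0,0]],[[0.9,-0.1,0],[0,0,0]],[[0.9,-0.1,0],[0,0,0]],[[0.9,-0.1,0],[0,0,0]],[[0.9,-0.1,0],[0,0,0]]]'; python3 -m jog '[[[0.8,-0.1,0],[0,0,0]],[[0,0,0],[0,0,0]],[[0,0,0],[0,0,0]]]'; python3 d.py blue .065
```

```text
{'scene': array([ 0.6014, -0.2922]), 'top': array([ 0.6074, -0.2844]), 'both': array([ 0.6074, -0.2852])} released at (0.6074, -0.2843)
time_s: 13.32
ee_pos: [0.5641, -0.0859, 0.3554]
tool_rot: [-2.119, -2.318, 0.002]
ft_force: [0.1, -0.2, 0.1]
width: 0.0658
time_s: 13.98
ee_pos: [0.5208, 0.127, 0.3556]
tool_rot: [-2.12, -2.318, 0.002]
ft_force: [0.7, -0.5, 0.6]
width: 0.0656
time_s: 14.23
ee_pos: [0.5159, 0.1506, 0.3555]
tool_rot: [-2.117, -2.321, 0.003]
ft_force: [0.9, -1.0, 0.7]
width: 0.0662
target grasp [0.511 0.213 0.065] now grasp [0.516 0.15  0.175] t 14.23 w 0.0662 F [ 0.885 -0.955  0.729]
turn units [-0.022  0.011  0.026] shift units now-frame [2.106 0.035 3.67 ] after turn [2.103 0.026 3.671] q [-0.908  0.291  0.605  1.991 -0.206  0.921 -0.105]
```

```bash
sed -i "s/^T=.*/T={'green':(.5044,.2754,.09),'blue':(.5136,.2153,.09),'yellow':(.5171,.1486,.09),'red':(.5231,.0891,.09)}/; s/^rk=.*/rk=np.array((.5765,-.1924)); a=.325/" d.py
python3 -m jog '[[[0.6,0,0],[0,0,0]],[[0.8,0.05,0],[0,0,0]],[[0.75,0.05,0],[0,0,0]],[[0,0,0],[0,0,0]],[[0,0,0],[0,0,0]]]'; python3 d.py blue .065
```

```text
time_s: 14.65
ee_pos: [0.5137, 0.2138, 0.3558]
tool_rot: [2.119, 2.319, -0.002]
ft_force: [-0.2, -0.7, -0.3]
width: 0.0656
target grasp [0.514 0.215 0.065] now grasp [0.514 0.214 0.175] t 14.65 w 0.0656 F [-0.187 -0.702 -0.297]
turn units [-0.013  0.015 -0.004] shift units now-frame [0.055 0.003 3.678] after turn [ 0.051 -0.     3.678] q [-0.984  0.321  0.58   1.95  -0.216  0.933 -0.208]
```

```bash
python3 -m jog '[[[0.05,0,0.5],[0,0,0]],[[0,0,0.8],[0,0,0]],[[0,0,0.9],[0,0,0]],[[0,0,0.8],[0,0,0]],[[0,0,0.5],[0,0,0]],[[0,0,0.17],[0,0,0]],[[0,0,0],[0,0,0]],[[0,0,0],[0,0,0]]]'; python3 d.py blue .065;  python3 -m jog '[[[0,0,0],[0,0,0]],[[0,0,0],[0,0,0]],[[0,0,0],[0,0,0]],[[0,0,0],[0,0,0]],[[0,0,0],[0,0,0]],[[0,0,0],[0,0,0]]]' 1 20
python3 - <<'E'
from h import *
p=cams.capture('scene'); c=p['img'][120:270,370:560,::-1]; cv2.imwrite('pics/s8.png',cv2.resize(c,(760,600),interpolation=2))
E
```

```text
time_s: 15.32
ee_pos: [0.514, 0.2144, 0.2468]
tool_rot: [2.122, 2.316, -0.0]
ft_force: [0.5, 0.1, 1.5]
width: 0.066
target grasp [0.514 0.215 0.065] now grasp [0.514 0.214 0.066] t 15.32 w 0.066 F [0.54  0.133 1.537]
turn units [ 0.003  0.005 -0.032] shift units now-frame [ 0.031 -0.012  0.047] after turn [ 0.031 -0.012  0.047] q [-0.905  0.478  0.499  2.024 -0.34   0.719 -0.107]
time_s: 15.82
ee_pos: [0.5137, 0.2155, 0.2466]
tool_rot: [2.12, 2.318, 0.001]
ft_force: [0.0, 0.1, 6.0]
width: 0.0398
```

View pics/s8.png

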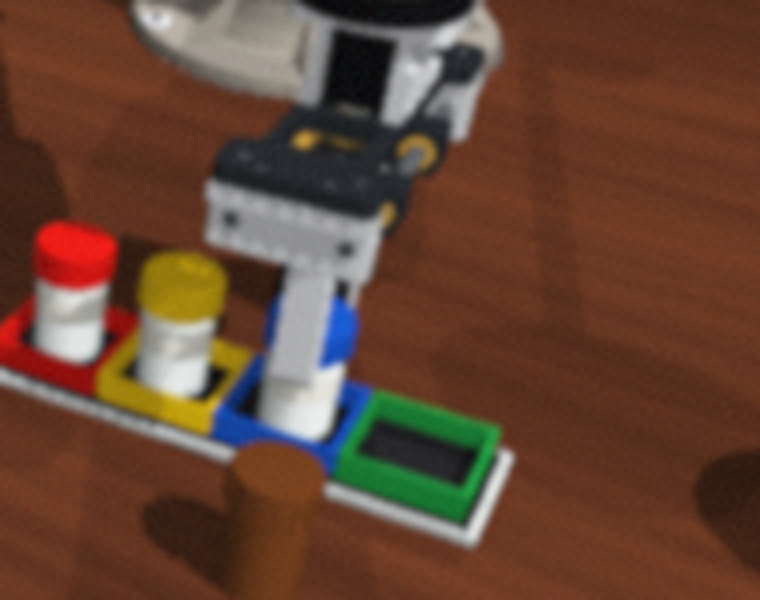

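The fingers are closed on the blue lid and the brown look-alike is untouched. Lifting.

```bash
python3 -m jog '[[[0,0,-0.1],[0,0,0]],[[0,0,-0.3],[0,0,0]],[[0,0,-0.6],[0,0,0]],[[0,0,-0.9],[0,0,0]],[[0,0,-1],[0,0,0]],[[0,0,-0.8],[0,0,0]],[[0,0,-0.4],[0,0,0]],[[0,0,0],[0,0,0]]]'; python3 d.py pblue .185
```

```text
time_s: 16.53
ee_pos: [0.5141, 0.2154, 0.3721]
tool_rot: [2.12, 2.318, 0.006]
ft_force: [0.3, 0.8, 0.2]
width: 0.0396
target grasp [ 0.586 -0.222  0.185] now grasp [0.515 0.216 0.192] t 16.53 w 0.0396 F [0.256 0.756 0.247]
turn units [ 0.051 -0.028 -3.378] shift units now-frame [-14.731   1.101   0.191] after turn [-14.58   -2.37    0.222] q [-1.     0.302  0.593  1.934 -0.205  0.961 -0.22 ]
```

```bash
python3 -m jog '[[[0,0,0],[0,0,-0.8]],[[0,0,0],[0,0,-0.9]],[[0,0,0],[0,0,-0.9]],[[0,0,0],[0,0,-0.8]],[[-0.4,0,0],[0,0,0]],[[-0.8,-0.15,0],[0,0,0]],[[-0.9,-0.15,0],[0,0,0]],[[-0.9,-0.15,0],[0,0,0]]]'; python3 -m jog '[[[-0.9,-0.15,0],[0,0,0]],[[-0.9,-0.15,0],[0,0,0]],[[-0.9,-0.15,0],[0,0,0]],[[-0.9,-0.15,0],[0,0,0]],[[-0.9,-0.15,0],[0,0,0]],[[-0.9,-0.15,0],[0,0,0]],[[-0.9,-0.15,0],[0,0,0]],[[-0.9,-0.15,0],[0,0,0]]]'; python3 -m jog '[[[-0.9,-0.15,0],[0,0,0]],[[-0.9,-0.15,0],[0,0,0]],[[-0.9,-0.15,0],[0,0,0]],[[-0.9,-0.15,0],[0,0,0]],[[-0.6,-0.15,0],[0,0,0]],[[-0.2,0,0],[0,0,0]],[[0,0,0],[0,0,0]],[[0,0,0],[0,0,0]]]'; python3 d.py pblue .0625
```

```text
time_s: 17.2
ee_pos: [0.5295, 0.1242, 0.3684]
tool_rot: [-1.832, -2.551, 0.002]
ft_force: [0.2, -1.1, -0.7]
width: 0.0394
time_s: 17.87
ee_pos: [0.5644, -0.0924, 0.3685]
tool_rot: [-1.833, -2.55, 0.001]
ft_force: [0.6, 0.1, -0.1]
width: 0.0395
time_s: 18.53
ee_pos: [0.5857, -0.2223, 0.3686]
tool_rot: [-1.832, -2.551, 0.001]
ft_force: [0.4, 0.2, -1.1]
width: 0.0393
target grasp [ 0.586 -0.222  0.062] now grasp [ 0.585 -0.222  0.188] t 18.53 w 0.0393 F [ 0.387  0.235 -1.122]
turn units [-0.014 -0.009  0.006] shift units now-frame [0.007 0.033 4.189] after turn [0.01  0.029 4.189] q [-0.226  0.444  0.648  1.783 -0.309  1.019  0.865]
```

```bash
python3 -m jog '[[[0,0,0.4],[0,0,0]],[[0,0,0.8],[0,0,0]],[[0,0,0.9],[0,0,0]],[[0,0,0.9],[0,0,0]],[[0,0,0.5],[0,0,0]],[[0,0,0.3],[0,0,0]],[[0,0,0.1],[0,0,0]],[[0,0,0],[0,0,0]]]'; python3 -m jog '[[[0,0,0],[0,0,0]]]'; python3 d.py pblue .0625
python3 - <<'E'
from h import *
p=cams.capture('top'); c=p['img'][140:280,320:510,::-1]; cv2.imwrite('pics/t9.png',cv2.resize(c,(760,560),interpolation=2))
print(proj(p,(.586,-.222,.078))-[320,140])
E
```

```text
time_s: 19.2
ee_pos: [0.5859, -0.2219, 0.2518]
tool_rot: [-1.83, -2.553, 0.001]
ft_force: [-0.9, 1.3, -0.7]
width: 0.0398
time_s: 19.28
ee_pos: [0.5862, -0.2223, 0.253]
tool_rot: [1.83, 2.553, 0.001]
ft_force: [-0.3, -0.6, -0.7]
width: 0.0398
target grasp [ 0.586 -0.222  0.062] now grasp [ 0.586 -0.222  0.073] t 19.28 w 0.0398 F [-0.296 -0.605 -0.687]
turn units [0.011 0.007 0.028] shift units now-frame [0.016 0.012 0.336] after turn [0.016 0.012 0.336] q [-0.157  0.582  0.564  1.863 -0.416  0.814  0.95 ]
[[87.75902799 58.15869346]]
```

View pics/t9.png

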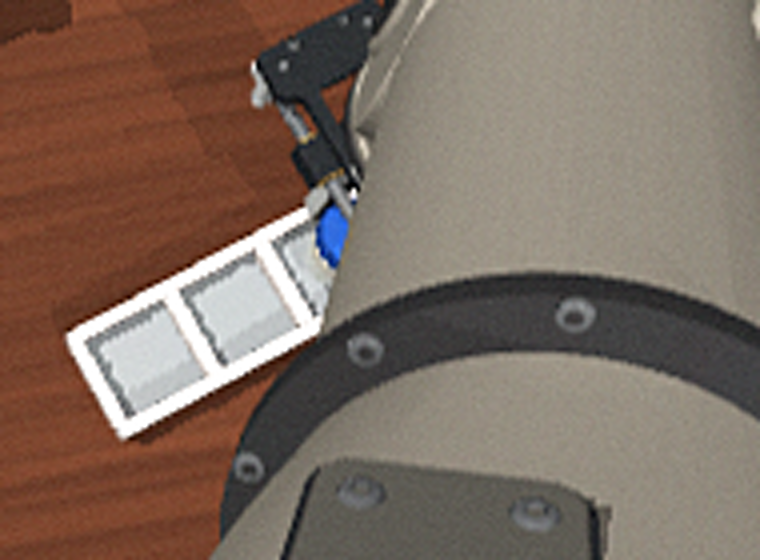

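```bash
python3 -m jog '[[[0,0,0.15],[0,0,0]],[[0,0,0.08],[0,0,0]],[[0,0,0.04],[0,0,0]],[[0,0,0],[0,0,0]],[[0,0,0],[0,0,0]]]'; python3 -m jog '[[[0,0,0.04],[0,0,0]],[[0,0,0],[0,0,0]]]';
```

```text
time_s: 19.75
ee_pos: [0.5859, -0.2226, 0.2442]
tool_rot: [-1.831, -2.553, 0.0]
ft_force: [0.0, -0.0, 0.2]
width: 0.0396
time_s: 19.92
ee_pos: [0.586, -0.2228, 0.2434]
tool_rot: [1.831, 2.552, 0.0]
ft_force: [-1.0, -0.4, 3.5]
width: 0.0391
```

Contact at 3.5 N. Release, rise and look.

```bash
python3 -m jog '[[[0,0,0],[0,0,0]],[[0,0,0],[0,0,0]],[[0,0,0],[0,0,0]],[[0,0,0],[0,0,0]],[[0,0,-0.3],[0,0,0]],[[0,0,-0.6],[0,0,0]],[[0,0,-0.9],[0,0,0]],[[0,0,-0.9],[0,0,0]]]' -0.4; python3 -m jog '[[[0,0,-0.9],[0,0,0]],[[0,0,-0.3],[0,0,0]],[[0,0,0],[0,0,0]]]'
python3 - <<'E'
from h import *
p=cams.capture('scene'); c=p['img'][100:260,200:420,::-1]; cv2.imwrite('pics/s10.png',cv2.resize(c,(770,560),interpolation=2))
E
python3 d.py yellow .175
```

```text
time_s: 20.58
ee_pos: [0.5856, -0.2226, 0.3251]
tool_rot: [-1.831, -2.552, 0.001]
ft_force: [0.2, -0.3, 1.0]
width: 0.0655
time_s: 20.83
ee_pos: [0.5863, -0.223, 0.3629]
tool_rot: [1.829, 2.55, 0.003]
ft_force: [1.4, 0.3, -0.9]
width: 0.0656
target grasp [0.517 0.149 0.175] now grasp [ 0.586 -0.223  0.181] t 20.88 w 0.0656 F [ 0.885 -0.033 -0.591]
turn units [0.029 0.007 3.392] shift units now-frame [12.454  1.796  0.184] after turn [12.527 -1.175  0.189] q [-0.224  0.453  0.646  1.79  -0.319  1.003  0.874]
```

View pics/s10.png

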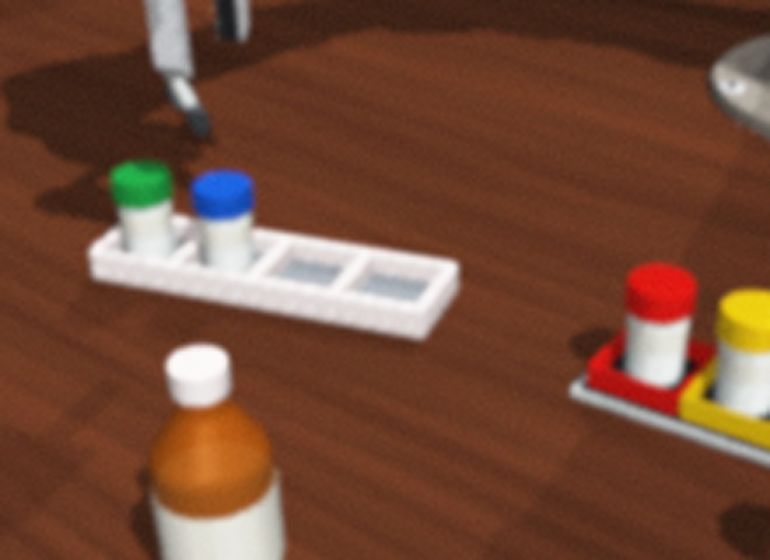

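Green and blue stand upright in the two right pockets. Next, yellow.

```bash
python3 -m jog '[[[0,0,0],[0,0,0.8]],[[0,0,0],[0,0,0.9]],[[0,0,0],[0,0,0.9]],[[0,0,0],[0,0,0.8]],[[0.5,0,0],[0,0,0]],[[0.8,0,0],[0,0,0]],[[0.9,-0.1,0],[0,0,0]],[[0.9,-0.1,0],[0,0,0]]]'; python3 -m jog '[[[0.9,-0.1,0],[0,0,0]],[[0.9,-0.1,0],[0,0,0]],[[0.9,-0.1,0],[0,0,0]],[[0.9,-0.1,0],[0,0,0]],[[0.9,-0.1,0],[0,0,0]],[[0.9,-0.1,0],[0,0,0]],[[0.9,-0.1,0],[0,0,0]],[[0.9,-0.1,0],[0,0,0]]]'; python3 -m jog '[[[0.9,-0.1,0],[0,0,0]],[[0.9,-0.1,0],[0,0,0]],[[0.4,0,0],[0,0,0]],[[0,0,0],[0,0,0]],[[0,0,0],[0,0,0]]]'; python3 d.py yellow .065
```

```text
time_s: 21.55
ee_pos: [0.571, -0.1295, 0.3585]
tool_rot: [-2.12, -2.316, 0.003]
ft_force: [0.1, -0.2, -0.3]
width: 0.0656
time_s: 22.22
ee_pos: [0.5276, 0.0839, 0.3588]
tool_rot: [-2.12, -2.318, 0.003]
ft_force: [1.7, 0.5, -0.3]
width: 0.0657
time_s: 22.63
ee_pos: [0.5164, 0.1477, 0.3592]
tool_rot: [-2.119, -2.319, 0.002]
ft_force: [-0.2, 0.3, -0.5]
width: 0.0657
target grasp [0.517 0.149 0.065] now grasp [0.516 0.148 0.179] t 22.63 w 0.0657 F [-0.154  0.314 -0.466]
turn units [-0.017  0.015  0.004] shift units now-frame [0.03  0.03  3.793] after turn [0.026 0.025 3.793] q [-0.957  0.296  0.673  1.991 -0.228  0.93  -0.077]
```

```bash
python3 -m jog '[[[0.03,0.03,0.5],[0,0,0]],[[0,0,0.8],[0,0,0]],[[0,0,0.9],[0,0,0]],[[0,0,0.9],[0,0,0]],[[0,0,0.5],[0,0,0]],[[0,0,0.17],[0,0,0]],[[0,0,0],[0,0,0]],[[0,0,0],[0,0,0]]]'; python3 d.py yellow .065;  python3 -m jog '[[[0,0,0],[0,0,0]],[[0,0,0],[0,0,0]],[[0,0,0],[0,0,0]],[[0,0,0],[0,0,0]],[[0,0,0],[0,0,0]],[[0,0,0],[0,0,0]]]' 1 20
python3 - <<'E'
from h import *
p=cams.capture('scene'); c=p['img'][120:270,330:520,::-1]; cv2.imwrite('pics/s11.png',cv2.resize(c,(760,600),interpolation=2))
E
```

```text
time_s: 23.3
ee_pos: [0.5179, 0.1477, 0.2474]
tool_rot: [2.122, 2.316, -0.0]
ft_force: [0.2, -0.3, -0.2]
width: 0.0653
target grasp [0.517 0.149 0.065] now grasp [0.518 0.148 0.067] t 23.3 w 0.0653 F [ 0.16  -0.327 -0.192]
turn units [ 0.002  0.006 -0.033] shift units now-frame [ 0.031 -0.023  0.066] after turn [ 0.031 -0.023  0.066] q [-0.854  0.467  0.572  2.068 -0.382  0.71   0.052]
time_s: 23.8
ee_pos: [0.5175, 0.1489, 0.2473]
tool_rot: [2.12, 2.318, 0.001]
ft_force: [-1.0, -0.1, 5.2]
width: 0.0396
```

View pics/s11.png

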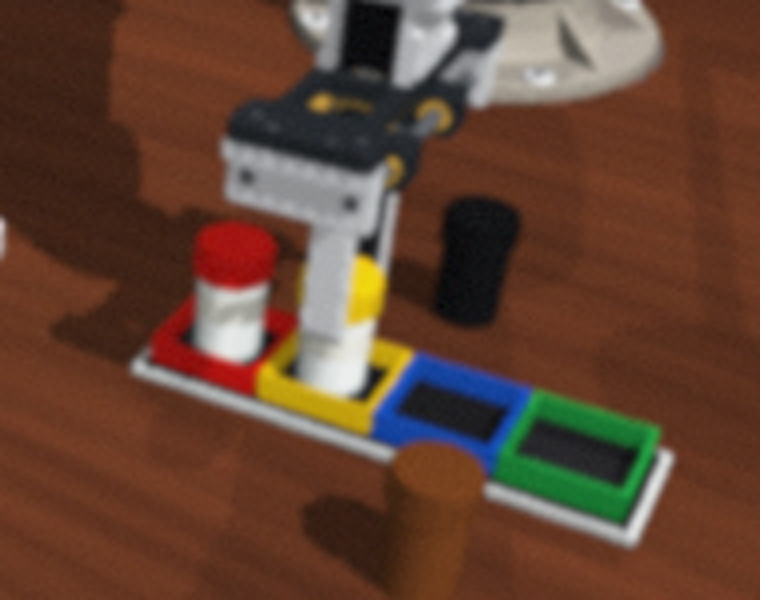

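Yellow is gripped and the others stand as before. Contact height in the rack should be TCP ≈ .2440.

```bash
python3 -m jog '[[[0,0,-0.1],[0,0,0]],[[0,0,-0.3],[0,0,0]],[[0,0,-0.6],[0,0,0]],[[0,0,-0.9],[0,0,0]],[[0,0,-1],[0,0,0]],[[0,0,-0.8],[0,0,0]],[[0,0,-0.4],[0,0,0]],[[0,0,0],[0,0,0]]]'; python3 -m jog '[[[0,0,0],[0,0,-0.8]],[[0,0,0],[0,0,-0.9]],[[0,0,0],[0,0,-0.9]],[[0,0,0],[0,0,-0.8]],[[0,0,0],[0,0,0]]]';  python3 d.py pyellow .185
```

```text
time_s: 24.52
ee_pos: [0.518, 0.1487, 0.3725]
tool_rot: [2.12, 2.318, 0.006]
ft_force: [0.7, 1.0, -1.1]
width: 0.0393
time_s: 24.93
ee_pos: [0.5171, 0.1487, 0.3689]
tool_rot: [-1.827, -2.555, 0.002]
ft_force: [0.5, -0.0, -0.6]
width: 0.0392
target grasp [ 0.567 -0.163  0.185] now grasp [0.517 0.149 0.188] t 24.93 w 0.0392 F [ 0.539 -0.017 -0.611]
turn units [-0.021  0.003  0.066] shift units now-frame [-10.366  -1.801   0.121] after turn [-10.374  -1.754   0.116] q [-0.93   0.277  0.635  1.978 -0.201  0.949  0.134]
```

```bash
python3 -m jog '[[[-0.4,-0.1,0],[0,0,0]],[[-0.8,-0.15,0],[0,0,0]],[[-0.9,-0.15,0],[0,0,0]],[[-0.9,-0.15,0],[0,0,0]],[[-0.9,-0.15,0],[0,0,0]],[[-0.9,-0.15,0],[0,0,0]],[[-0.9,-0.15,0],[0,0,0]],[[-0.9,-0.15,0],[0,0,0]]]'; python3 -m jog '[[[-0.9,-0.15,0],[0,0,0]],[[-0.9,-0.15,0],[0,0,0]],[[-0.9,-0.15,0],[0,0,0]],[[-0.7,-0.15,0],[0,0,0]],[[-0.35,0,0],[0,0,0]],[[0,0,0],[0,0,0]],[[0,0,0],[0,0,0]]]'; python3 d.py pyellow .0625
```

```text
time_s: 25.6
ee_pos: [0.5479, -0.052, 0.3695]
tool_rot: [-1.834, -2.55, 0.001]
ft_force: [-0.6, 0.0, -0.7]
width: 0.0393
time_s: 26.18
ee_pos: [0.5671, -0.1624, 0.3694]
tool_rot: [-1.833, -2.551, 0.001]
ft_force: [0.4, 0.5, -0.4]
width: 0.0393
target grasp [ 0.567 -0.163  0.062] now grasp [ 0.567 -0.162  0.189] t 26.18 w 0.0393 F [ 0.43   0.526 -0.394]
turn units [-0.012 -0.004 -0.006] shift units now-frame [-0.016 -0.02   4.217] after turn [-0.015 -0.023  4.217] q [-0.383  0.39   0.708  1.868 -0.3    0.993  0.779]
```

```bash
python3 -m jog '[[[-0.02,-0.02,0.4],[0,0,0]],[[0,0,0.8],[0,0,0]],[[0,0,0.9],[0,0,0]],[[0,0,0.9],[0,0,0]],[[0,0,0.5],[0,0,0]],[[0,0,0.3],[0,0,0]],[[0,0,0.1],[0,0,0]],[[0,0,0],[0,0,0]]]'; python3 -m jog '[[[0,0,0],[0,0,0]]]'; python3 d.py pyellow .0625
python3 - <<'E'
from h import *
p=cams.capture('scene'); c=p['img'][100:260,200:420,::-1]; cv2.imwrite('pics/s12.png',cv2.resize(c,(770,560),interpolation=2))
E
```

```text
time_s: 26.85
ee_pos: [0.5669, -0.1624, 0.2524]
tool_rot: [-1.83, -2.553, 0.001]
ft_force: [0.2, 0.2, -0.2]
width: 0.0394
time_s: 26.93
ee_pos: [0.5672, -0.1627, 0.2535]
tool_rot: [1.83, 2.553, 0.001]
ft_force: [0.4, 0.3, -0.6]
width: 0.0393
target grasp [ 0.567 -0.163  0.062] now grasp [ 0.567 -0.163  0.073] t 26.93 w 0.0393 F [ 0.427  0.345 -0.568]
turn units [0.011 0.005 0.027] shift units now-frame [-0.002 -0.023  0.354] after turn [-0.002 -0.023  0.354] q [-0.293  0.54   0.608  1.951 -0.431  0.781  0.888]
```

View pics/s12.png

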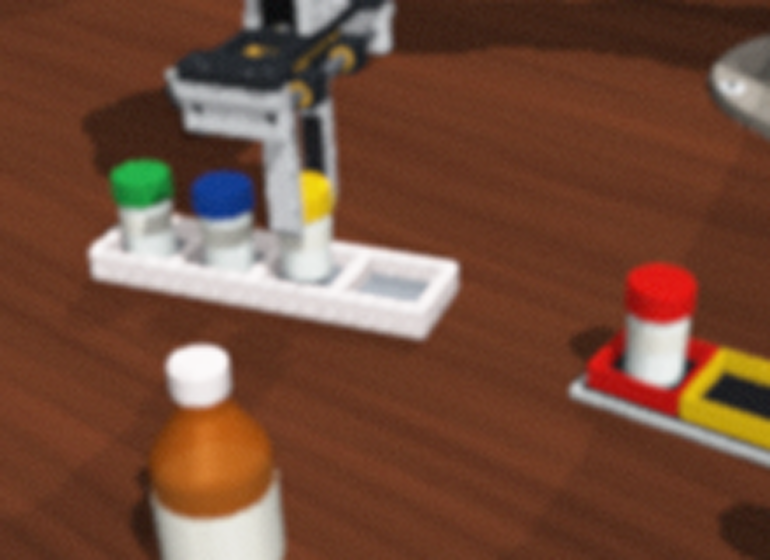

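Yellow sits over its pocket, the third from the right. Lowering.

```bash
python3 -m jog '[[[0,0,0.15],[0,0,0]],[[0,0,0.08],[0,0,0]],[[0,0,0.04],[0,0,0]],[[0,0,0],[0,0,0]],[[0,0,0],[0,0,0]]]'; python3 -m jog '[[[0,0,0.04],[0,0,0]],[[0,0,0],[0,0,0]]]';
```

```text
time_s: 27.4
ee_pos: [0.567, -0.163, 0.2448]
tool_rot: [1.831, 2.553, -0.0]
ft_force: [0.0, -0.7, -1.1]
width: 0.0394
time_s: 27.57
ee_pos: [0.5671, -0.1633, 0.244]
tool_rot: [1.831, 2.552, 0.0]
ft_force: [-1.2, -0.1, 6.0]
width: 0.0395
```

```bash
python3 -m jog '[[[0,0,0],[0,0,0]],[[0,0,0],[0,0,0]],[[0,0,0],[0,0,0]],[[0,0,0],[0,0,0]],[[0,0,-0.3],[0,0,0]],[[0,0,-0.6],[0,0,0]],[[0,0,-0.9],[0,0,0]],[[0,0,-0.9],[0,0,0]]]' -0.4; python3 -m jog '[[[0,0,-0.9],[0,0,0]],[[0,0,-0.3],[0,0,0]],[[0,0,0],[0,0,0.8]],[[0,0,0],[0,0,0.9]],[[0,0,0],[0,0,0.9]],[[0,0,0],[0,0,0.8]],[[0,0,0],[0,0,0]]]'
python3 d.py red .175
```

```text
time_s: 28.23
ee_pos: [0.5666, -0.1631, 0.3257]
tool_rot: [-1.831, -2.552, 0.002]
ft_force: [1.4, 1.1, 0.8]
width: 0.0659
time_s: 28.82
ee_pos: [0.5669, -0.1629, 0.3607]
tool_rot: [-2.123, -2.315, 0.0]
ft_force: [-0.4, 0.1, -0.4]
width: 0.0658
target grasp [0.523 0.089 0.175] now grasp [ 0.567 -0.163  0.18 ] t 28.82 w 0.0658 F [-0.428  0.091 -0.435]
turn units [-0.004  0.001 -0.052] shift units now-frame [ 8.493 -0.729  0.176] after turn [ 8.496 -0.698  0.177] q [-0.421  0.417  0.766  1.879 -0.344  0.982  0.584]
```

```bash
python3 -m jog '[[[0.5,-0.1,0],[0,0,0]],[[0.8,-0.1,0],[0,0,0]],[[0.9,-0.1,0],[0,0,0]],[[0.9,-0.1,0],[0,0,0]],[[0.9,-0.1,0],[0,0,0]],[[0.9,-0.1,0],[0,0,0]],[[0.9,-0.1,0],[0,0,0]],[[0.9,0,0],[0,0,0]]]'; python3 -m jog '[[[0.9,0,0],[0,0,0]],[[0.6,0,0],[0,0,0]],[[0.3,0,0],[0,0,0]],[[0,0,0],[0,0,0]],[[0,0,0],[0,0,0]]]'
python3 - <<'E'
from h import *
p=cams.capture('scene'); c=p['img'][100:260,200:420,::-1]; cv2.imwrite('pics/s13.png',cv2.resize(c,(770,560),interpolation=2))
E
python3 d.py red .065
```

```text
time_s: 29.48
ee_pos: [0.5273, 0.0364, 0.3607]
tool_rot: [-2.118, -2.32, -0.0]
ft_force: [0.9, 0.3, -0.8]
width: 0.0661
time_s: 29.9
ee_pos: [0.5233, 0.0885, 0.3606]
tool_rot: [2.119, 2.319, -0.0]
ft_force: [1.4, -1.0, -0.5]
width: 0.066
target grasp [0.523 0.089 0.065] now grasp [0.523 0.088 0.18 ] t 29.95 w 0.0655 F [-0.026 -0.474  1.044]
turn units [ 0.001  0.006 -0.019] shift units now-frame [ 0.043 -0.007  3.842] after turn [ 0.042 -0.006  3.842] q [-0.914  0.297  0.754  2.007 -0.252  0.931  0.059]
```

View pics/s13.png

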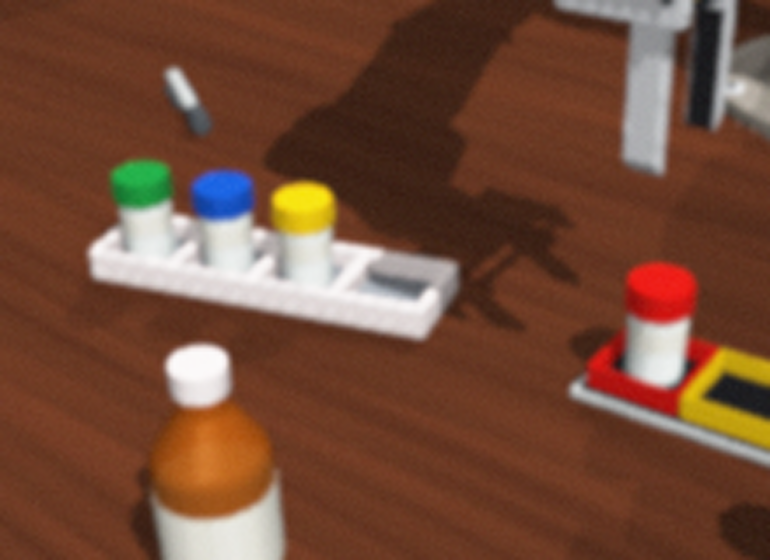

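Three pots stand upright in the rack and the gripper is above red. Descend and grasp.

```bash
python3 -m jog '[[[0.03,0,0.5],[0,0,0]],[[0,0,0.8],[0,0,0]],[[0,0,0.9],[0,0,0]],[[0,0,0.9],[0,0,0]],[[0,0,0.5],[0,0,0]],[[0,0,0.2],[0,0,0]],[[0,0,0],[0,0,0]],[[0,0,0],[0,0,0]]]'; python3 d.py red .065;  python3 -m jog '[[[0,0,0],[0,0,0]],[[0,0,0],[0,0,0]],[[0,0,0],[0,0,0]],[[0,0,0],[0,0,0]],[[0,0,0],[0,0,0]],[[0,0,0],[0,0,0]]]' 1 20; python3 -m jog '[[[0,0,-0.1],[0,0,0]],[[0,0,-0.3],[0,0,0]],[[0,0,-0.6],[0,0,0]],[[0,0,-0.9],[0,0,0]],[[0,0,-1],[0,0,0]],[[0,0,-0.8],[0,0,0]],[[0,0,-0.4],[0,0,0]],[[0,0,0],[0,0,0]]]'; python3 -m jog '[[[0,0,0],[0,0,-0.8]],[[0,0,0],[0,0,-0.9]],[[0,0,0],[0,0,-0.9]],[[0,0,0],[0,0,-0.8]],[[0,0,0],[0,0,0]]]';  python3 d.py pred .185
python3 - <<'E'
from h import *
p=cams.capture('scene'); c=p['img'][100:260,200:420,::-1]; cv2.imwrite('pics/s14.png',cv2.resize(c,(770,560),interpolation=2))
E
```

```text
time_s: 30.62
ee_pos: [0.5236, 0.089, 0.2472]
tool_rot: [2.121, 2.317, -0.0]
ft_force: [-0.0, 0.4, -0.0]
width: 0.0658
target grasp [0.523 0.089 0.065] now grasp [0.524 0.089 0.067] t 30.62 w 0.0658 F [-0.038  0.381 -0.003]
turn units [ 0.004  0.005 -0.031] shift units now-frame [ 0.003 -0.017  0.059] after turn [ 0.003 -0.017  0.059] q [-0.795  0.472  0.634  2.087 -0.425  0.71   0.203]
time_s: 31.12
ee_pos: [0.5234, 0.0902, 0.2469]
tool_rot: [2.12, 2.318, 0.001]
ft_force: [-0.4, 0.6, 5.7]
width: 0.0391
time_s: 31.78
ee_pos: [0.5238, 0.09, 0.3722]
tool_rot: [2.119, 2.318, 0.006]
ft_force: [0.5, -0.4, -0.2]
width: 0.0393
time_s: 32.2
ee_pos: [0.5229, 0.09, 0.3686]
tool_rot: [-1.826, -2.555, 0.002]
ft_force: [-0.3, -0.5, -0.7]
width: 0.0397
target grasp [ 0.547 -0.104  0.185] now grasp [0.523 0.09  0.188] t 32.2 w 0.0397 F [-0.27  -0.544 -0.682]
turn units [-0.02   0.001  0.065] shift units now-frame [-6.387 -1.341  0.109] after turn [-6.393 -1.312  0.107] q [-0.89   0.276  0.714  1.997 -0.222  0.946  0.266]
```

View pics/s14.png

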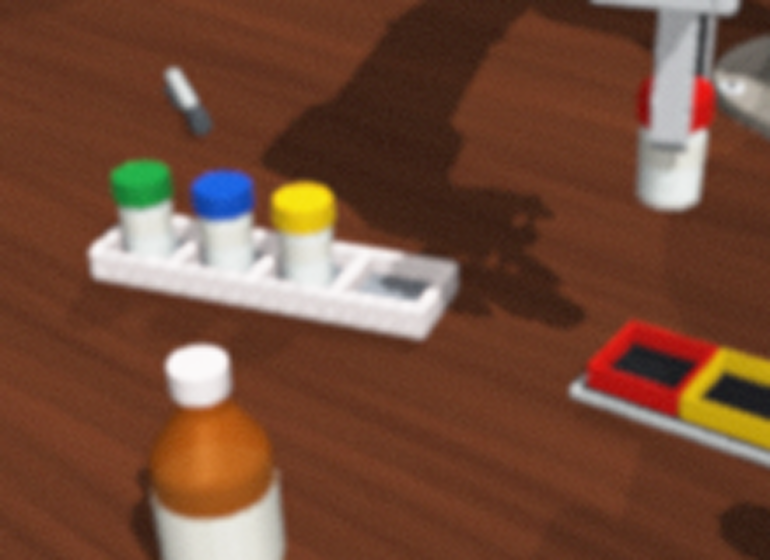

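Red is held. Move (-6.39, -1.31) to its pocket and descend part way.

```bash
python3 -m jog '[[[-0.4,-0.1,0],[0,0,0]],[[-0.8,-0.2,0],[0,0,0]],[[-0.9,-0.2,0],[0,0,0]],[[-0.9,-0.2,0],[0,0,0]],[[-0.9,-0.2,0],[0,0,0]],[[-0.9,-0.2,0],[0,0,0]],[[-0.9,-0.2,0],[0,0,0]],[[-0.6,0,0],[0,0,0]]]'; python3 -m jog '[[[-0.1,0,0],[0,0,0]],[[0,0,0],[0,0,0]],[[0,0,0],[0,0,0]]]';  python3 d.py pred .0625;python3 -m jog '[[[0,0,0.4],[0,0,0]],[[0,0,0.8],[0,0,0]],[[0,0,0.9],[0,0,0]],[[0,0,0.9],[0,0,0]],[[0,0,0.5],[0,0,0]],[[0,0,0.3],[0,0,0]],[[0,0,0],[0,0,0]],[[0,0,0],[0,0,0]]]';python3 d.py pred .0625
python3 - <<'E'
from h import *
p=cams.capture('scene'); c=p['img'][100:260,200:420,::-1]; cv2.imwrite('pics/s15.png',cv2.resize(c,(770,560),interpolation=2))
E
```

```text
time_s: 32.92
ee_pos: [0.546, -0.1052, 0.3695]
tool_rot: [1.837, 2.549, -0.001]
ft_force: [-0.2, -0.3, -0.6]
width: 0.0392
time_s: 33.17
ee_pos: [0.5477, -0.1042, 0.3692]
tool_rot: [-1.832, -2.551, 0.001]
ft_force: [-0.1, 0.7, 0.0]
width: 0.0395
target grasp [ 0.547 -0.104  0.062] now grasp [ 0.548 -0.104  0.189] t 33.17 w 0.0395 F [-0.131  0.703  0.035]
turn units [-0.01  -0.003  0.006] shift units now-frame [ 0.006 -0.025  4.21 ] after turn [ 0.007 -0.028  4.21 ] q [-0.54   0.34   0.759  1.941 -0.282  0.969  0.678]
time_s: 33.83
ee_pos: [0.5479, -0.104, 0.2555]
tool_rot: [-1.83, -2.553, 0.001]
ft_force: [-0.1, -0.1, 0.5]
width: 0.0393
target grasp [ 0.547 -0.104  0.062] now grasp [ 0.548 -0.104  0.075] t 33.83 w 0.0393 F [-0.096 -0.116  0.524]
turn units [-0.009  0.001  0.028] shift units now-frame [ 0.003 -0.037  0.421] after turn [ 0.003 -0.037  0.421] q [-0.433  0.5    0.648  2.024 -0.435  0.756  0.805]
```

View pics/s15.png

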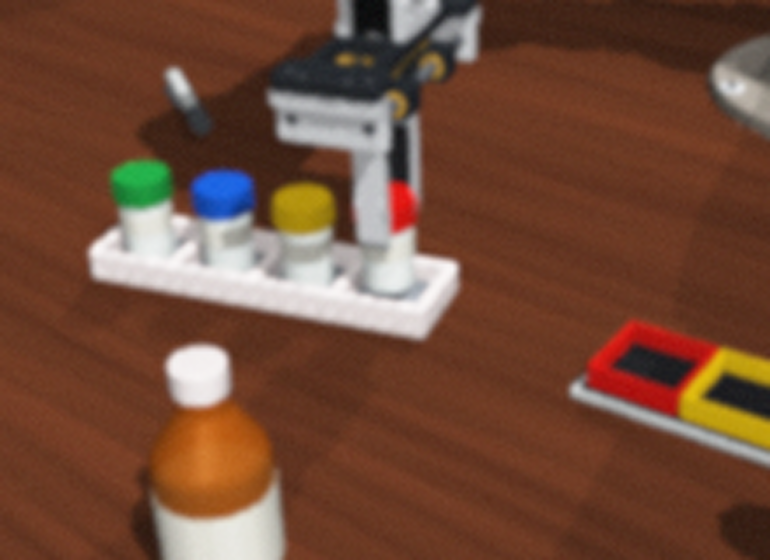

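Red is over the leftmost pocket. Lowering.

```bash
python3 -m jog '[[[0,0,0.15],[0,0,0]],[[0,0,0.1],[0,0,0]],[[0,0,0.06],[0,0,0]],[[0,0,0],[0,0,0]],[[0,0,0],[0,0,0]]]'
```

```text
time_s: 34.3
ee_pos: [0.5479, -0.1043, 0.2464]
tool_rot: [1.831, 2.553, 0.0]
ft_force: [-0.6, -1.4, -1.5]
width: 0.0392
```

```bash
python3 -m jog '[[[0,0,0.05],[0,0,0]],[[0,0,0],[0,0,0]],[[0,0,0],[0,0,0]]]'; python3 -m jog '[[[0,0,0.04],[0,0,0]],[[0,0,0],[0,0,0]]]'
```

```text
time_s: 34.55
ee_pos: [0.5479, -0.1043, 0.2448]
tool_rot: [-1.831, -2.553, 0.0]
ft_force: [-0.1, 0.6, 0.0]
width: 0.0394
time_s: 34.72
ee_pos: [0.548, -0.1044, 0.2437]
tool_rot: [1.831, 2.553, 0.0]
ft_force: [-0.9, 0.1, 2.9]
width: 0.0393
```

Contact. Release, rise, clear the view and check.

```bash
python3 -m jog '[[[0,0,0],[0,0,0]],[[0,0,0],[0,0,0]],[[0,0,0],[0,0,0]],[[0,0,0],[0,0,0]],[[0,0,-0.3],[0,0,0]],[[0,0,-0.6],[0,0,0]],[[0,0,-0.9],[0,0,0]],[[0,0,-0.9],[0,0,0]]]' -0.4; python3 -m jog '[[[0,0,-0.9],[0,0,0]],[[0,0,-0.6],[0,0,0]],[[0.6,0,0],[0,0,0]],[[0.9,0,0],[0,0,0]],[[0.9,0,0],[0,0,0]],[[0.9,0,0],[0,0,0]],[[0.9,0,0],[0,0,0]],[[0.9,0,0],[0,0,0]]]'; python3 -m jog '[[[0.9,0,0],[0,0,0]],[[0.9,0,0],[0,0,0]],[[0.9,0,0],[0,0,0]],[[0.6,0,0],[0,0,0]],[[0,0,0],[0,0,0]],[[0,0,0],[0,0,0]]]'
python3 - <<'E'
from fit import *
P={n:cams.capture(n) for n in('scene','top')}
a=.325
for c,y in zip(('green','blue','yellow','red'),(-.093,-.031,.031,.093)):
    t=np.array((.5765-np.sin(a)*y,-.1924+np.cos(a)*y)); f=lidfit(P,c,t,.052,.072)['top']; print(c,f[0]-t,f[1])
cv2.imwrite('pics/f1.png',P['scene']['img'][:,:,::-1]);cv2.imwrite('pics/f2.png',P['top']['img'][:,:,::-1])
E
```

```text
time_s: 35.38
ee_pos: [0.5475, -0.1045, 0.3257]
tool_rot: [-1.831, -2.552, 0.002]
ft_force: [-0.5, -1.1, -0.1]
width: 0.0658
time_s: 36.05
ee_pos: [0.4982, 0.0415, 0.3702]
tool_rot: [1.831, 2.553, 0.001]
ft_force: [1.3, 0.8, 0.3]
width: 0.0655
time_s: 36.55
ee_pos: [0.4669, 0.1349, 0.3701]
tool_rot: [1.829, 2.555, 0.001]
ft_force: [-0.8, 0.1, 0.8]
width: 0.0657
green [ 0.0013 -0.0032] 0.18411088257292452
blue [-0.0008 -0.0039] 0.1677780804718868
yellow [-0.0009 -0.0022] 0.1601055535564352
red [-0.0001 -0.003 ] 0.20739294863974622
```

View pics/f1.png

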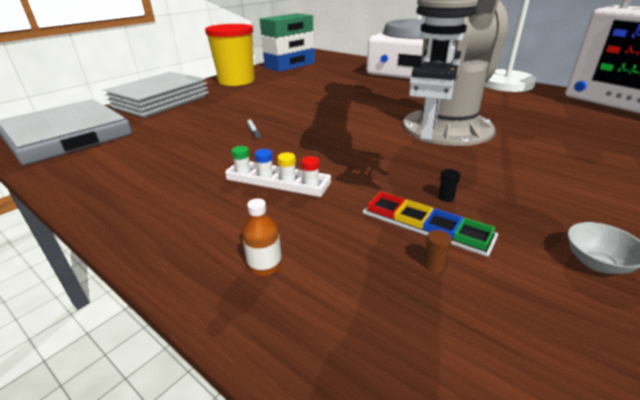

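View pics/f2.png

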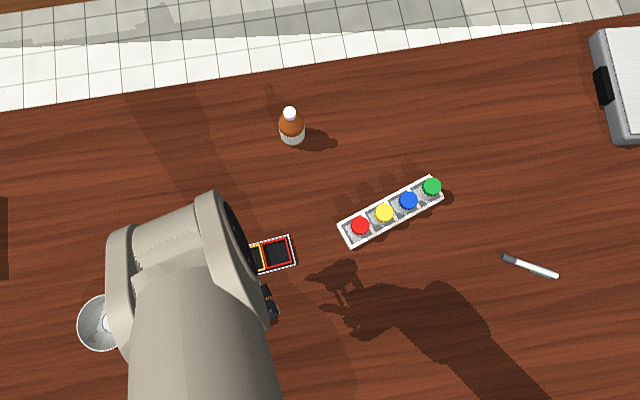

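All four pots stand upright in the rack. In the scene view the lids run from green at (240,153) to red at (310,163), each within about 4 mm of its pocket centre. The bottle and the look-alikes have not moved, and the arm is clear.

```bash
python3 -c "
from plant import env
print(env.job_done(), env.get_obs()['time_s'])"
```

```text
the job is handed in; nothing more can be done
the job is handed in; nothing more can be done
```

All four pots are in the white rack in reverse order, standing upright, and the job is handed in at about 37 s on the robot clock. From the robot's left, the tray row was green, blue, yellow, red; the rack now holds red, yellow, blue, green.

- **Setting down:** I gripped each pot by its lid at 20 N and lowered it slowly. I opened the fingers only after feeling the pocket floor, at 3 to 6 N.
- **Last check:** Both camera views showed every pot upright. In the top view each lid was within about 4 mm of its pocket centre. The bottle and both look-alikes were where they started, with nothing touched by the robot.
- **Disagreement:** The two cameras' position fits differed by 4 to 9 mm on the lids. I used the top camera because it matched the gripper's position where green was released.
- **Correction:** Before that, I had shifted green about 4 mm in its pocket while lowering it.

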